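Pair up the winch bearing caps

ROBOT

A 6-joint arm with a two-finger parallel gripper is mounted at the origin on the work surface. World frame = base frame: x ahead of the robot, y to its left, z up, the work surface at z = 0. Lengths are in mm, angles in rad, forces in N, time in s.
With the tool pointing down it reaches from about 400 to 925 mm from the base axis. Payload 12.5 kg.
Tool frame: the origin (TCP) lies on the mounting face of the last link; the fingertips stand 190 mm ahead of it and the grasp point (between the pads) lies 171 mm ahead of it (env.grasp_offset is the distance from the TCP to the grasp point, in mm); z points along the fingers, y is the direction in which the jaws open and shut (so a half turn about z gives the same grasp; the last joint's range is limited). The gripper opens to 95 mm and grips with 3 to 60 N. Pads are 20 mm wide; open, the fingers measure 119 mm over their backs; the gripper's body (75 mm by 180 mm) begins 59 mm behind the grasp point.
Start: joints at [1.051, 0.491, 1.559, -0, 1.092, -0.106], TCP at [251.284, 572.26, 404.761] pointing down, gripper open.
Joint ranges: [-3.1, 3.1], [-0.84, 2.19], [0.05, 2.79], [-1.13, 4.28], [0.06, 2.93], [-2.69, 2.69]. Speed limits (rad/s): [2.22, 2.22, 2.79, 3.14, 3.14, 3.14].

INTERFACE

Orientations are given as [roll, pitch, yaw] about the fixed x, y, z axes, in that order (R = Rz(yaw) Ry(pitch) Rx(roll)).
In Python, from cell import env, viewer gives the robot as it stands.
- The arm moves only by the tool play_rows, never from a script. Its argument "increments" is a list of rows, each an object of numbers: "dx", "dy", "dz": the shift along the tool's x, y, z in mm; "rx", "ry", "rz": the turn, a rotation vector about the tool's x, y, z in units of 6 degrees (1.0 is 6 degrees). A call has 1 to 8 rows; each row is the pose to reach, as a shift and turn from the pose measured when the call began, along the tool's axes at that moment; what a row does not reach only later rows make up. A row lasts 1/12 s, in which the tool goes at most 41.7 mm and 7.16 degrees, less where a joint would pass 70% of its speed; a pose out of reach is approached as far as the arm can. A call with a gripper value outside its range is refused whole. "fingers" is the opening, from 0 (shut) to 1 (fully open), set as the call begins (left out, the last holds). The fingers move at their own pace and stop on an object; the grip force is fixed at half the most. Time passes only in rows, so rows that repeat a pose let the fingers close. It gives the time, the measured TCP pose, the force and the opening at its end, in the units of the state.
- env.state(): the state, without advancing time (a new reading comes with each control period).
- viewer.read_camera(name): name is "side" or "top" or "wrist"; returns a dict with "image" (400x640x3 uint8, red, green, blue), "fx", "fy", "cx", "cy" (pixels), "k1" (the pictures are not rectified: a ray, as slopes to the right and down, at radius r is drawn at 1 + k1 r^2 times it, then the intrinsics apply), "rvec" (rotation vector, rad) and "tvec" (3), from world to camera coordinates, as OpenCV has them. Camera axes: x right, y down, z forward; pixel columns grow to the right and rows downward; lengths in mm; the calibration is good to about 2 mm. A picture is of the moment at which its call begins. There is no depth.
- env.job_done(): hands the job in, once; it reports no verdict.
The state is a dict: "t": time; "joints": joint angles; "qvel": joint speeds; "tau": joint torques, N m; "eef_pos": TCP position; "tcp_rot": TCP orientation; "ft_force": force on the tool from outside, world axes, zero at the start; "moment": the same for the moment, N m; "opening": opening from 0.0 (shut) to 1.0 (fully open).
Only numpy, scipy, OpenCV 4.12 (cv2) and the standard library are available. Lean on these libraries where they do the work, as an engineer would, in place of code of your own. Each camera call takes 0.05 s, during which the arm holds its last target.

TASK

The winch is stripped for overhaul: pick its four round bearing caps (plain cups, standing mouth-down) out from among the gears and rings on the bench and pile them, still mouth-down, in matching pairs: the black pair in the middle of the round blue plate and the green pair in the middle of the round red plate, in each pair the small cap standing centred on top of the large one. Set each cap down, do not drop it, and leave the two gears, the bearing ring and the sleeve where they lie.

Things in the scene. Friction and masses are not known exactly. Their poses are not given: they have to be found in the camera images.
- plate_blue: round flat blue steel plate, diameter 110 mm, 4 mm thick, no rim, fixed to the bench; origin at the centre of its underside (on the bench, height 0), its top is 4 mm above. The black pair goes on it
- plate_red: round flat red steel plate, diameter 110 mm, 4 mm thick, no rim, fixed to the bench; origin at the centre of its underside (on the bench, height 0), its top is 4 mm above. The green pair goes on it
- cap_black_large_center (a point): centre (on the axis, half-way up) of a loose large black bearing cap: a plain round metal cup standing mouth-down, closed flat end on top, outside diameter 66 mm all the way up, height 42 mm, wall 4.5 mm, end 6 mm thick; z points up along its axis, so the flat top is 21 mm above this point and the rim 21 mm below. About 0.12 to 0.33 kg, stiff
- cap_black_small_center (a point): centre (on the axis, half-way up) of a loose small black bearing cap: a plain round metal cup standing mouth-down, closed flat end on top, outside diameter 46 mm all the way up, height 42 mm, wall 4.5 mm, end 6 mm thick; z points up along its axis, so the flat top is 21 mm above this point and the rim 21 mm below. About 0.12 to 0.33 kg, stiff
- cap_green_large_center (a point): centre (on the axis, half-way up) of a loose large green bearing cap: a plain round metal cup standing mouth-down, closed flat end on top, outside diameter 66 mm all the way up, height 42 mm, wall 4.5 mm, end 6 mm thick; z points up along its axis, so the flat top is 21 mm above this point and the rim 21 mm below. About 0.12 to 0.33 kg, stiff
- cap_green_small_center (a point): centre (on the axis, half-way up) of a loose small green bearing cap: a plain round metal cup standing mouth-down, closed flat end on top, outside diameter 46 mm all the way up, height 42 mm, wall 4.5 mm, end 6 mm thick; z points up along its axis, so the flat top is 21 mm above this point and the rim 21 mm below. About 0.12 to 0.33 kg, stiff
- bearing_black_center (a point): centre (half-way up) of a loose black bearing ring lying flat, outside diameter 64 mm, open right through (hole 38 mm), height 22 mm, z up. Not a cap: leave it.
- sleeve_green_center (a point): centre (half-way up) of a loose green-painted spacer sleeve, a short tube standing on end, outside diameter 46 mm, open right through (hole 30 mm), height 34 mm, z up. Not a cap: leave it.
- gear_steel_center (a point): centre (half-way up) of a loose bright steel toothed gear lying flat, 65 mm over the teeth, hole 20 mm, height 24 mm, z up. Not a cap: leave it.
- pinion_steel_center (a point): middle (half-way up) of a loose steel pinion, toothed disc 48 mm across and 22 mm high with an 18 mm shaft stub standing up from it, 42 mm high in all, z up. Not a cap: leave it.
Things that resemble listed ones, but are neither listed nor needed, are in the scene too. Leave any pink or purple look-alike of the part that bears cap_green_large_center alone.

How it is judged (in metres and radians):
At the end, for the whole second after the job is handed in: Upright, at rest, mouth-down: large black cap on the blue plate and large green cap on the red plate, axis within 15 mm of the plate centre; each small cap on the flat top of the large cap of its colour, axes within 9 mm; the bearing ring, sleeve, gear and pinion within 20 mm of where they lay (horizontal distance between cap_black_large_center and plate_blue below 0.015 m and height (world z) of cap_black_large_center between 0.021 and 0.029 m and angle between each of cap_black_large_center, cap_black_small_center, cap_green_large_center, cap_green_small_center's own z axis and vertical below 0.1 rad and horizontal distance between cap_black_small_center and cap_black_large_center below 0.009 m and height (world z) of cap_black_small_center between 0.062 and 0.072 m and horizontal distance between cap_green_large_center and plate_red below 0.015 m and height (world z) of cap_green_large_center between 0.021 and 0.029 m and horizontal distance between cap_green_small_center and cap_green_large_center below 0.009 m and height (world z) of cap_green_small_center between 0.062 and 0.072 m and distance of each of bearing_black_center, sleeve_green_center, gear_steel_center, pinion_steel_center from where it was at the start of the episode below 0.02 m and linear speed of each of cap_black_large, cap_black_small, cap_green_large, cap_green_small below 0.02 m/s); the robot touches nothing.
It fails at once if the bearing ring, sleeve, gear or pinion shifted more than 20 mm from where it lay (distance of any of bearing_black_center, sleeve_green_center, gear_steel_center, pinion_steel_center from where it was at the start of the episode above 0.02 m).
It fails at once if a large cap let go in the air, its centre more than 55 mm above the bench (30 mm over its resting height) ((height (world z) of cap_black_large_center above 0.055 m and contact force between the fingers and cap_black_large below 0.01 N) or (height (world z) of cap_green_large_center above 0.055 m and contact force between the fingers and cap_green_large below 0.01 N)).
It fails at once if a small cap let go in the air, its centre more than 97 mm above the bench (30 mm over its resting height) ((height (world z) of cap_black_small_center above 0.097 m and contact force between the fingers and cap_black_small below 0.01 N) or (height (world z) of cap_green_small_center above 0.097 m and contact force between the fingers and cap_green_small below 0.01 N)).
It also fails if it takes over 115 s, if anything falls off the work surface, if the arm or the gripper's body presses on something with over 40 N, if the wrist force passes 120 N, or if a joint passes its speed limit or range.

## Working session

There is one attempt and no reset: what is moved stays moved. The work goes in short steps, Python scripts to look and compute and a tool call to move; the robot and the scene stay as the last step left them, time stands still between calls to the robot, and variables do not carry over. Pictures are saved under pics/ and viewed, and the job is handed in when it is done.

Besides the shell and the picture viewer there is one more tool, called after "Emit:" by a JSON object that holds its "name" and its "arguments". play_rows: Moves the arm, as the interface text tells. Its arguments: {"type":"object","properties":{"increments":{"type":"array","items":{"type":"object","properties":{"dx":{"type":"number"},"dy":{"type":"number"},"dz":{"type":"number"},"rx":{"type":"number"},"ry":{"type":"number"},"rz":{"type":"number"}}}},"fingers":{"type":"number"}},"required":["increments"]}

```bash
ls; mkdir -p pics; cat > h.py <<'E'
import numpy as np, cv2, sys
from cell import env, viewer
from scipy.spatial.transform import Rotation as R
def snap(n,f):
    d=viewer.read_camera(n); cv2.imwrite('pics/'+f+'.png',d['image'][:,:,::-1]); 
    import pickle; pickle.dump(d,open('pics/'+f+'.pkl','wb')); return d
def load(f):
    import pickle; return pickle.load(open('pics/'+f+'.pkl','rb'))
def ray(d,u,v):
    x=(u-d['cx'])/d['fx']; y=(v-d['cy'])/d['fy']; rd=np.hypot(x,y); r=rd
    for _ in range(30): r=rd/(1+d['k1']*r*r)
    s=r/rd if rd>0 else 1
    M=R.from_rotvec(np.array(d['rvec']).ravel()).as_matrix(); t=np.array(d['tvec']).ravel()
    return -M.T@t, M.T@np.array([x*s,y*s,1])
def atz(d,u,v,z):
    c,r=ray(d,u,v); return c+r*(z-c[2])/r[2]
def proj(d,P):
    M=R.from_rotvec(np.array(d['rvec']).ravel()).as_matrix(); p=np.atleast_2d(P)@M.T+np.array(d['tvec']).ravel()
    x=p[:,0]/p[:,2];y=p[:,1]/p[:,2];k=1+d['k1']*(x*x+y*y)
    return np.c_[x*k*d['fx']+d['cx'],y*k*d['fy']+d['cy']]
E
python3 - <<'E'
from h import *
for n in ('top','side','wrist'):
    d=snap(n,n+'0'); print(n,d['fx'],d['k1'],ray(d,320,200))
print(env.state())
E
```

```text
pics
top 483.7130501023211 -0.10819927592740701 (array([ 441.83705296,   17.31167876, 1419.6682816 ]), array([ 0.05351684, -0.01589799, -0.99855269]))
side 403.78451721497055 0.006696186740258282 (array([ 104.52326798, -382.6793023 ,  703.96035651]), array([ 0.49601503,  0.43656572, -0.75067128]))
wrist 344.1562077252521 -0.06829111110174144 (array([190.69985126, 598.63441313, 383.73536085]), array([ 0.23532801, -0.10605571, -0.96638454]))
{'t': 0.15, 'joints': array([ 1.05138547e+00,  4.91414804e-01,  1.55928958e+00, -6.31346324e-06,
        1.09165291e+00, -1.05596438e-01]), 'qvel': array([ 0.00103255, -0.00331145, -0.00238281, -0.00230629,  0.00131325,
        0.00132439]), 'tau': array([ 2.32108978e-03, -6.12892056e+01, -2.58276826e+01,  6.92732027e-02,
        4.73335921e-02, -6.10656707e-05]), 'eef_pos': array([251.28809927, 572.24730804, 404.30667838]), 'tcp_rot': array([-3.14083168e+00, -7.50239889e-05,  2.72778112e+00]), 'ft_force': array([-0.87905672,  0.31537882, -0.53497466]), 'moment': array([ 0.04470201,  0.05667021, -0.01078063]), 'opening': 1.0020614303390236}
```

View pics/top0.png

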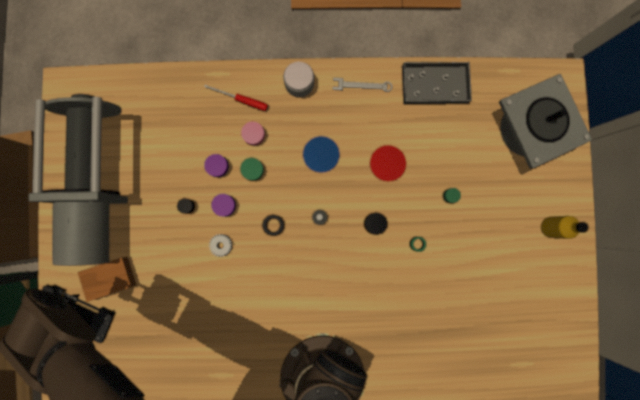

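View pics/side0.png

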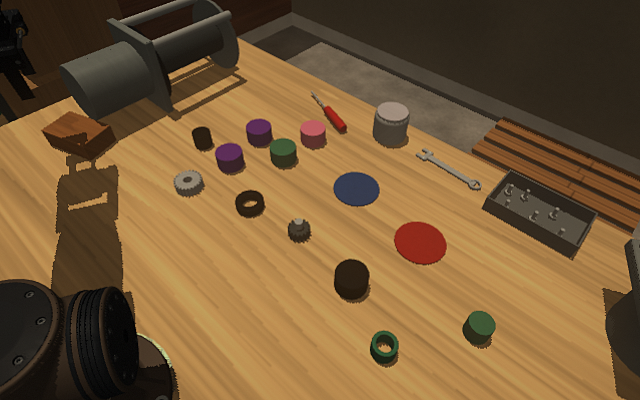

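View pics/wrist0.png

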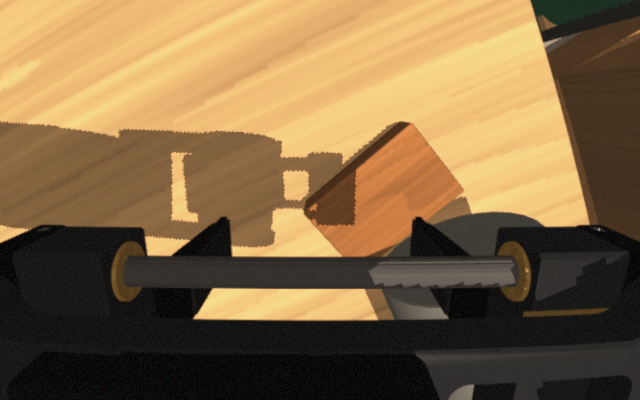

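```bash
cat >> h.py <<'E'
def hullmask(d,x,y,z0,z1,r):
    a=np.linspace(0,2*np.pi,48); P=np.r_[np.c_[x+r*np.cos(a),y+r*np.sin(a),0*a+z0],np.c_[x+r*np.cos(a),y+r*np.sin(a),0*a+z1]]
    return cv2.convexHull(proj(d,P).astype(np.float32))
def hullcen(d,x,y,z0,z1,r):
    m=cv2.moments(hullmask(d,x,y,z0,z1,r)); return np.array([m['m10']/m['m00'],m['m01']/m['m00']]),m['m00']
def colmask(d,col):
    h=cv2.cvtColor(d['image'],cv2.COLOR_RGB2HSV).astype(int); H,S,V=h[...,0],h[...,1],h[...,2]
    if col=='green': m=(H>45)&(H<90)&(S>70)
    if col=='blue': m=(H>100)&(H<125)&(S>90)
    if col=='red': m=((H<6)|(H>174))&(S>160)
    if col=='black': m=(V<65)
    return m.astype(np.uint8)
def blob(d,col,u,v):
    n,l,s,c=cv2.connectedComponentsWithStats(colmask(d,col)); k=l[int(v),int(u)]
    if k==0: return None
    msk=(l==k).astype(np.uint8); cs,_=cv2.findContours(msk,cv2.RETR_EXTERNAL,cv2.CHAIN_APPROX_NONE)
    return c[k],s[k,4],s[k]
def locate(d,col,u,v,z0,z1,r):
    from scipy.optimize import least_squares
    b=blob(d,col,u,v)
    if b is None: return None
    p0=atz(d,u,v,(z0+z1)/2)[:2]
    s=least_squares(lambda p:hullcen(d,p[0],p[1],z0,z1,r)[0]-b[0],p0)
    return s.x,b[1],hullcen(d,*s.x,z0,z1,r)[1]
E
python3 - <<'E'
from h import *
L=[('BL','black',(376,223),(352,280),0,42,33),('BS','black',(186,206),(203,139),0,42,23),('GL','green',(252,169),(284,153),0,42,33),('GS','green',(452,196),(480,328),0,42,23),
('blue','blue',(321,154),(357,188),0,4,55),('red','red',(388,163),(420,243),0,4,55),('bear','black',(264,225),(262,205),0,22,32),('sleeve','green',(411,244),(375,348),0,34,23)]
t,s=load('top0'),load('side0')
for n,c,a,b,z0,z1,r in L: print(n,locate(t,c,*a,z0,z1,r),locate(s,c,*b,z0,z1,r))
for n,uv,z in [('gear',(221,245),24),('pin',(320,217),22),('purple',(217,166),42),('purple2',(223,205),42),('pink',(253,133),42)]: print(n,atz(t,*uv,z))
for n,d,u,v in [('top',t,252,169),('top',t,376,223)]: print(d['image'][v,u])
E
```

```text
BL (array([ 446.02730054, -163.27999716]), np.int32(365), 448.1136712313164) (array([ 445.43477145, -164.86136801]), np.int32(1142), 1208.9606430893764)
BS (array([508.2553372 , 382.64247714]), np.int32(195), 254.19299354637042) (array([507.62950923, 382.43502616]), np.int32(366), 400.0534552015015)
GL (array([611.23295322, 191.3919849 ]), np.int32(375), 457.0778137437301) (array([623.85637309, 204.56047318]), np.int32(332), 677.6096045768354)
GS (array([ 522.34908654, -390.97790319]), np.int32(171), 253.14155457448214) (array([ 534.04514476, -392.27018573]), np.int32(491), 860.7089605075307)
blue (array([653.88432657, -11.2782975 ]), np.int32(917), 1081.2669545165263) None
red (array([ 623.47098162, -208.28524894]), np.int32(944), 1072.095367809292) (array([ 622.87523163, -210.7315503 ]), np.int32(1678), 1779.1525300273206)
bear (array([447.68918673, 132.54562213]), np.int32(153), 394.4161786355544) (array([445.28302709, 127.74089566]), np.int32(538), 666.5368587450357)
sleeve (array([ 381.24966343, -286.27471748]), np.int32(59), 233.76184586412273) (array([ 382.5628497 , -287.61912762]), np.int32(377), 786.7194477966987)
gear [393.09228813 282.88639317  24.        ]
pin [467.59846852  -3.83208845  22.        ]
purple [619.70469709 288.81657455  42.        ]
purple2 [507.33098313 272.40634291  42.        ]
pink [713.19715712 184.19880156  42.        ]
[56 99 63]
[26 24 22]
```

```bash
python3 - <<'E'
from h import *
t,s=load('top0'),load('side0')
def crop(d,u,v,w=32): 
    i=d['image'][v-w:v+w,u-w:u+w,::-1]; return cv2.resize(i,(195,195),interpolation=cv2.INTER_NEAREST)
C=[[(376,223),(186,206),(252,169),(452,196)],[(352,280),(203,139),(284,153),(480,328)]]
cv2.imwrite('pics/crop.png',np.vstack([np.hstack([crop(d,*p) for p in c]) for d,c in zip((t,s),C)]))
for d,p in ((t,(252,169)),(s,(284,165)),(s,(480,338)),(t,(452,204)),(s,(357,188))):
    print(cv2.cvtColor(d['image'],cv2.COLOR_RGB2HSV)[p[1],p[0]])
E
```

```text
[ 65 111  99]
[ 29 105  51]
[ 30 105  46]
[ 20 131 140]
[113  73  77]
```

View pics/crop.png

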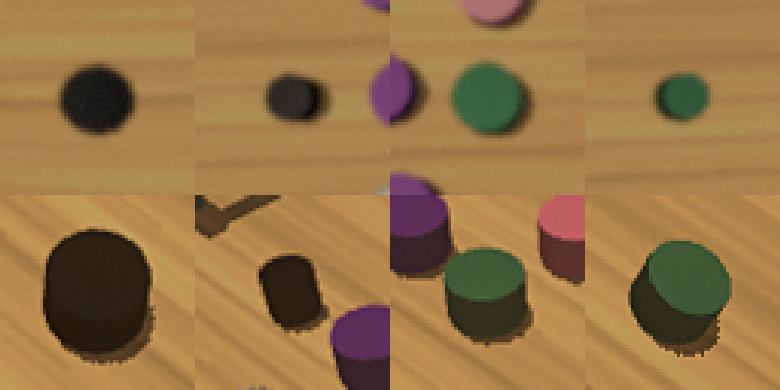

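Candidates in the top view:
- Black large cap at (376,223), black small at (186,206), green large at (252,169), green small at (452,196). The crop shows all four with closed tops.
- Not caps: bearing ring (273,225), sleeve (418,244), gear (221,245), pinion (320,217).
- Look-alikes: purple (217,166) and (223,205), pink (253,133).

Next I refine the green caps and the plates from their top faces.

```bash
sed -i "s/(S>90)/(S>60)/" h.py; python3 - <<'E'
from h import *
t,s=load('top0'),load('side0')
print('GL',locate(t,'green',252,169,42,42,33),locate(s,'green',284,150,42,42,33))
print('GS',locate(t,'green',452,196,42,42,23),locate(s,'green',480,322,42,42,23))
for n,c,a,b in [('blue','blue',(321,154),(357,188)),('red','red',(388,163),(420,243))]:print(n,locate(t,c,*a,4,4,55),locate(s,c,*b,4,4,55))
E
```

```text
GL (array([609.16316286, 189.26433891]), np.int32(375), 412.14827733067796) (array([609.36985322, 189.17182214]), np.int32(332), 371.2733827792108)
GS (array([ 521.24750823, -385.3683859 ]), np.int32(171), 193.57338415156119) (array([ 521.67854514, -392.01457833]), np.int32(491), 527.3437050208449)
blue (array([653.87438591, -11.2379637 ]), np.int32(946), 1076.4922800136264) (array([652.07187572, -14.88257101]), np.int32(1172), 1232.029216940282)
red (array([ 623.27419992, -208.05024262]), np.int32(944), 1064.8498955161776) (array([ 622.67245882, -210.46417506]), np.int32(1678), 1721.229846776463)
```

```bash
cat >> h.py <<'E'
def go(x,y,z,yaw=np.radians(135)):
    "grasp-point target (world) -> increments"
    st=env.state(); Rc=R.from_euler('xyz',st['tcp_rot']); Rt=R.from_euler('xyz',[np.pi,0,yaw])
    tcp=np.array([x,y,z])-Rt.as_matrix()@[0,0,171]
    d=Rc.inv().apply(tcp-st['eef_pos']); rv=np.degrees((Rc.inv()*Rt).as_rotvec())/6
    print('t',round(st['t'],2),'d',d.round(1),'r',rv.round(3),'|d|',np.linalg.norm(d).round(),'F',np.round(st['ft_force'],1),'open',round(st['opening'],3))
E
python3 -c "
from h import *
print(env.grasp_offset);go(609,189,150)"
```

```text
171.3
t 0.15 d [-481.6 -207.    83.4] r [-7.000e-03  1.000e-03  3.548e+00] |d| 531.0 F [-0.9  0.3 -0.5] open 1.002
```

Emit:
{"name": "play_rows", "arguments": {"increments": [{"dx":-37,"dy":-16,"dz":6,"rz":0.4},{"dx":-74,"dy":-32,"dz":13,"rz":0.9},{"dx":-111,"dy":-48,"dz":20,"rz":1.4},{"dx":-148,"dy":-64,"dz":26,"rz":1.8},{"dx":-185,"dy":-80,"dz":32,"rz":2.2},{"dx":-222,"dy":-96,"dz":39,"rz":2.7},{"dx":-259,"dy":-111,"dz":45,"rz":3.1},{"dx":-296,"dy":-127,"dz":51,"rz":3.5}], "fingers": 1}}

```text
invalid input
```

```bash
python3 -c "
from h import *
go(609,189,150)"
```

```text
t 0.15 d [-481.6 -207.    83.4] r [-7.000e-03  1.000e-03  3.548e+00] |d| 531.0 F [-0.9  0.3 -0.5] open 1.002
```

Emit:
{"name": "play_rows", "arguments": {"increments": [{"dx":-37,"dy":-16,"dz":6,"rx":0,"ry":0,"rz":0.4},{"dx":-74,"dy":-32,"dz":13,"rx":0,"ry":0,"rz":0.9},{"dx":-111,"dy":-48,"dz":20,"rx":0,"ry":0,"rz":1.4},{"dx":-148,"dy":-64,"dz":26,"rx":0,"ry":0,"rz":1.8},{"dx":-185,"dy":-80,"dz":32,"rx":0,"ry":0,"rz":2.2},{"dx":-222,"dy":-96,"dz":39,"rx":0,"ry":0,"rz":2.7},{"dx":-259,"dy":-111,"dz":45,"rx":0,"ry":0,"rz":3.1},{"dx":-296,"dy":-127,"dz":51,"rx":0,"ry":0,"rz":3.5}], "fingers": 1.0}}

```text
t: 0.82
eef_pos: [472.3, 335.3, 353.0]
tcp_rot: [-3.141, 0.0, 2.359]
ft_force: [0.6, 0.2, 0.5]
opening: 1.0
```

```bash
python3 -c "
from h import *
go(609,189,150)"
```

```text
t 0.82 d [-200.1   -7.4   32. ] r [-0.009  0.001  0.029] |d| 203.0 F [0.6 0.2 0.5] open 1.0
```

Emit:
{"name": "play_rows", "arguments": {"increments": [{"dx":-35,"dy":-1,"dz":6,"rx":0,"ry":0,"rz":0},{"dx":-75,"dy":-3,"dz":12,"rx":0,"ry":0,"rz":0},{"dx":-115,"dy":-4,"dz":20,"rx":0,"ry":0,"rz":0},{"dx":-155,"dy":-6,"dz":26,"rx":0,"ry":0,"rz":0},{"dx":-185,"dy":-7,"dz":32,"rx":0,"ry":0,"rz":0},{"dx":-200,"dy":-7.4,"dz":32,"rx":0,"ry":0,"rz":0},{"dx":-200,"dy":-7.4,"dz":32,"rx":0,"ry":0,"rz":0}]}}

```text
t: 1.4
eef_pos: [610.5, 186.8, 320.4]
tcp_rot: [-3.14, 0.0, 2.356]
ft_force: [-0.8, 0.1, -0.0]
opening: 1.002
```

```bash
python3 -c "
from h import *
d=snap('wrist','w1');print(proj(d,[[609,189,42],[609,189,0],[609,189,42+60]]))
for k in (.7071,-.7071): print(proj(d,[[609+k*33,189+k*33,42]]), proj(d,[[609+k*33,189-k*33,42]]))
go(609,189,26)"
```

```text
[[321.97514763 193.01983066]
 [321.87257196 181.7605199 ]
 [322.19101706 216.79013928]]
[[364.70337436 193.0853073 ]] [[321.88553799 233.32930032]]
[[279.25431799 192.95248165]] [[322.0672301 150.272708 ]]
t 1.45 d [  0.7   0.5 123.7] r [-0.014 -0.004  0.009] |d| 124.0 F [-0.1  0.9  0. ] open 0.997
```

View pics/w1.png

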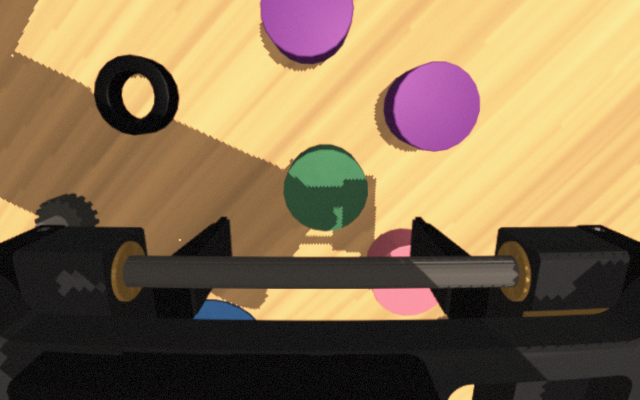

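The wrist view shows the green large cap at about (325,188), against a predicted (322,193). That is within about 4 mm, and the fingers will straddle it clear of the purple and pink look-alikes. Descending.

Emit:
{"name": "play_rows", "arguments": {"increments": [{"dx":2,"dy":1,"dz":20,"rx":0,"ry":0,"rz":0},{"dx":2,"dy":1,"dz":45,"rx":0,"ry":0,"rz":0},{"dx":2,"dy":1,"dz":70,"rx":0,"ry":0,"rz":0},{"dx":2,"dy":1,"dz":95,"rx":0,"ry":0,"rz":0},{"dx":2,"dy":1,"dz":112,"rx":0,"ry":0,"rz":0},{"dx":2,"dy":1,"dz":120,"rx":0,"ry":0,"rz":0},{"dx":2,"dy":1,"dz":123,"rx":0,"ry":0,"rz":0},{"dx":2,"dy":1,"dz":123.5,"rx":0,"ry":0,"rz":0}]}}

```text
t: 2.12
eef_pos: [608.1, 191.3, 197.5]
tcp_rot: [-3.14, -0.0, 2.358]
ft_force: [0.5, 0.0, 1.1]
opening: 1.0
```

Emit:
{"name": "play_rows", "arguments": {"increments": [{"dx":0,"dy":0,"dz":0,"rx":0,"ry":0,"rz":0},{"dx":0,"dy":0,"dz":0,"rx":0,"ry":0,"rz":0},{"dx":0,"dy":0,"dz":0,"rx":0,"ry":0,"rz":0},{"dx":0,"dy":0,"dz":0,"rx":0,"ry":0,"rz":0},{"dx":0,"dy":0,"dz":0,"rx":0,"ry":0,"rz":0},{"dx":0,"dy":0,"dz":0,"rx":0,"ry":0,"rz":0}], "fingers": 0.0}}

```text
t: 2.62
eef_pos: [608.3, 191.3, 198.1]
tcp_rot: [-3.141, 0.0, 2.358]
ft_force: [-0.7, 0.4, 4.9]
opening: 0.693
```

```bash
python3 -c "
from h import *
d=snap('wrist','w2');s=snap('side','s2')
go(609,189,26)"
```

```text
t 2.72 d [-2.1 -1.1  1.1] r [-0.003  0.002  0.019] |d| 3.0 F [0.2 0.8 5.4] open 0.691
```

View pics/w2.png

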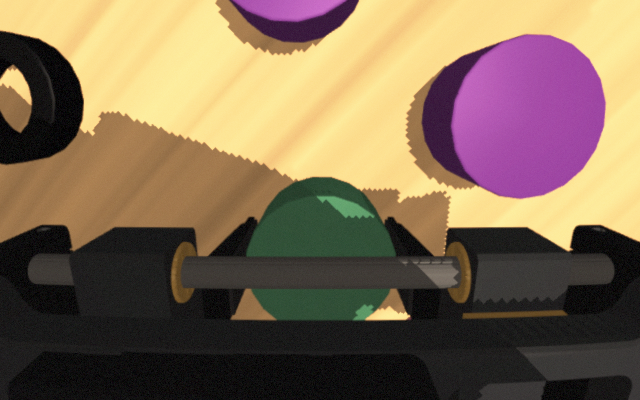

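View pics/s2.png

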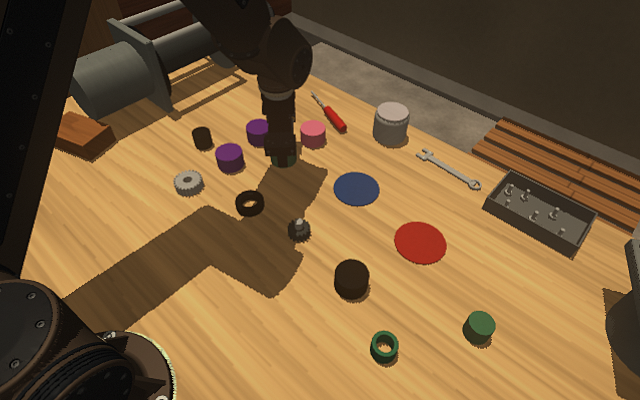

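```bash
cat >> h.py <<'E'
def inhand(d,r,off,h=21):
    "project extreme +x rim rows of a cap with axis at grasp + off along tool x; h = height of cap centre rel. grasp"
    st=env.state(); M=R.from_euler('xyz',st['tcp_rot']).as_matrix(); g=np.array(st['eef_pos'])+M@[0,0,171]
    a=np.linspace(0,2*np.pi,73)
    o=[]
    for hh in (h,h-42):
        P=np.array([g+M@[off+r*np.cos(q),r*np.sin(q),-hh] for q in a]); p=proj(d,P); o.append((p[:,1].min().round(1),p[:,0].min().round(1),p[:,0].max().round(1)))
    return o
E
python3 -c "
from h import *
d=load('w2'); g=env.state()['eef_pos'][2]-171
for o in (-4,0,4): print(o,inhand(d,33,o,42-g))
i=d['image'][170:215,318:322].mean(1); print([(170+k,i[k].astype(int).tolist()) for k in range(0,45,2)])
cv2.imwrite('pics/w2c.png',cv2.resize(d['image'][165:325,230:410,::-1],None,fx=4,fy=3.5))
"
```

```text
-4 [(np.float64(201.8), np.float64(244.8), np.float64(397.0)), (np.float64(180.8), np.float64(261.0), np.float64(380.7))]
0 [(np.float64(192.2), np.float64(244.3), np.float64(397.6)), (np.float64(173.3), np.float64(260.7), np.float64(381.1))]
4 [(np.float64(182.6), np.float64(243.7), np.float64(398.2)), (np.float64(165.7), np.float64(260.4), np.float64(381.4))]
[(170, [252, 220, 141]), (172, [252, 219, 140]), (174, [251, 219, 138]), (176, [233, 184, 118]), (178, [49, 73, 50]), (180, [44, 73, 50]), (182, [43, 71, 49]), (184, [44, 74, 51]), (186, [44, 72, 50]), (188, [46, 73, 51]), (190, [44, 72, 48]), (192, [45, 72, 49]), (194, [47, 74, 52]), (196, [80, 131, 89]), (198, [94, 157, 105]), (200, [71, 116, 80]), (202, [52, 86, 60]), (204, [49, 80, 55]), (206, [50, 82, 56]), (208, [48, 79, 55]), (210, [49, 80, 56]), (212, [49, 80, 55]), (214, [48, 80, 54])]
```

View pics/w2c.png

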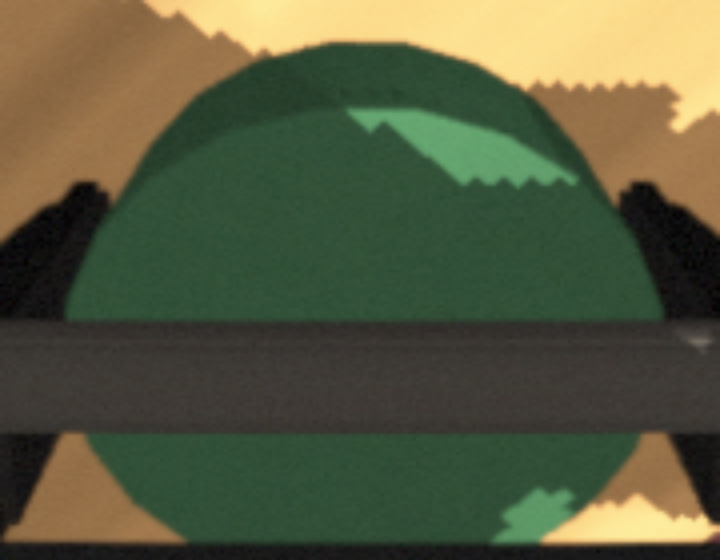

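Opening 0.69 corresponds to 66 mm, so the cap is held. Its axis is about 1.5 mm off along tool x. Lifting and carrying it to the red plate.

Emit:
{"name": "play_rows", "arguments": {"increments": [{"dx":0,"dy":0,"dz":-6,"rx":0,"ry":0,"rz":0},{"dx":0,"dy":0,"dz":-20,"rx":0,"ry":0,"rz":0},{"dx":0,"dy":0,"dz":-40,"rx":0,"ry":0,"rz":0},{"dx":0,"dy":0,"dz":-60,"rx":0,"ry":0,"rz":0},{"dx":0,"dy":0,"dz":-80,"rx":0,"ry":0,"rz":0},{"dx":0,"dy":0,"dz":-95,"rx":0,"ry":0,"rz":0},{"dx":0,"dy":0,"dz":-103,"rx":0,"ry":0,"rz":0},{"dx":0,"dy":0,"dz":-105,"rx":0,"ry":0,"rz":0}]}}

```text
t: 3.38
eef_pos: [608.2, 191.3, 304.4]
tcp_rot: [3.141, 0.001, 2.358]
ft_force: [-0.3, -0.5, -3.5]
opening: 0.694
```

```bash
python3 -c "
from h import *
go(622,-208,130)"
```

```text
t 3.38 d [-291.5 -273.2    3.4] r [0.008 0.01  0.018] |d| 400.0 F [-0.3 -0.5 -3.5] open 0.694
```

Emit:
{"name": "play_rows", "arguments": {"increments": [{"dx":-12,"dy":-11,"dz":0,"rx":0,"ry":0,"rz":0},{"dx":-32,"dy":-30,"dz":0,"rx":0,"ry":0,"rz":0},{"dx":-54,"dy":-50,"dz":0,"rx":0,"ry":0,"rz":0},{"dx":-76,"dy":-71,"dz":0,"rx":0,"ry":0,"rz":0},{"dx":-98,"dy":-92,"dz":0,"rx":0,"ry":0,"rz":0},{"dx":-120,"dy":-112,"dz":0,"rx":0,"ry":0,"rz":0},{"dx":-142,"dy":-133,"dz":0,"rx":0,"ry":0,"rz":0},{"dx":-164,"dy":-154,"dz":0,"rx":0,"ry":0,"rz":0}]}}

```text
t: 4.05
eef_pos: [615.4, -35.0, 303.2]
tcp_rot: [-3.141, -0.001, 2.358]
ft_force: [0.0, -0.9, -2.8]
opening: 0.692
```

```bash
python3 -c "
from h import *
go(622,-208,130)"
```

```text
t 4.05 d [-126.7 -117.9    2.2] r [-0.004 -0.006  0.019] |d| 173.0 F [ 0.  -0.9 -2.8] open 0.692
```

Emit:
{"name": "play_rows", "arguments": {"increments": [{"dx":-22,"dy":-20,"dz":0,"rx":0,"ry":0,"rz":0},{"dx":-44,"dy":-41,"dz":0,"rx":0,"ry":0,"rz":0},{"dx":-66,"dy":-61,"dz":0,"rx":0,"ry":0,"rz":0},{"dx":-88,"dy":-82,"dz":1,"rx":0,"ry":0,"rz":0},{"dx":-106,"dy":-99,"dz":2,"rx":0,"ry":0,"rz":0},{"dx":-120,"dy":-112,"dz":2,"rx":0,"ry":0,"rz":0},{"dx":-126.7,"dy":-118,"dz":2,"rx":0,"ry":0,"rz":0.02},{"dx":-126.7,"dy":-118,"dz":2,"rx":0,"ry":0,"rz":0.02}]}}

```text
t: 4.72
eef_pos: [621.6, -209.6, 300.0]
tcp_rot: [-3.141, -0.002, 2.354]
ft_force: [-0.5, -0.1, -2.6]
opening: 0.697
```

```bash
python3 -c "
from h import *
go(622,-208,31);d=snap('side','s3')"
```

```text
t 4.72 d [ 0.7  1.5 98. ] r [-0.01  -0.019 -0.023] |d| 98.0 F [-0.5 -0.1 -2.6] open 0.697
```

View pics/s3.png

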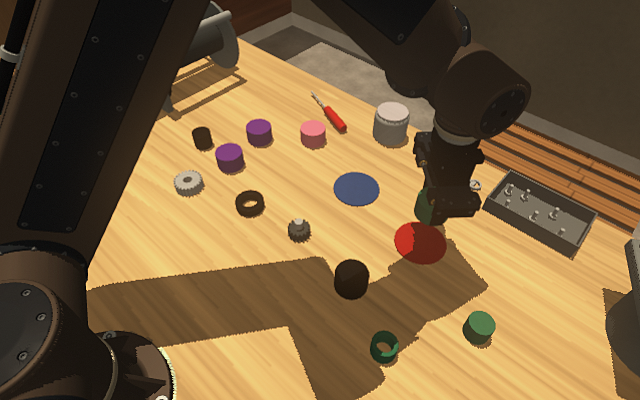

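The green cap is in the fingers above the red plate at about (430,210). Lowering to just above contact.

Emit:
{"name": "play_rows", "arguments": {"increments": [{"dx":1,"dy":1.5,"dz":15,"rx":0,"ry":0,"rz":0},{"dx":1,"dy":1.5,"dz":35,"rx":0,"ry":0,"rz":0},{"dx":1,"dy":1.5,"dz":55,"rx":0,"ry":0,"rz":0},{"dx":1,"dy":1.5,"dz":73,"rx":0,"ry":0,"rz":0},{"dx":1,"dy":1.5,"dz":86,"rx":0,"ry":0,"rz":0},{"dx":1,"dy":1.5,"dz":92,"rx":0,"ry":0,"rz":0},{"dx":1,"dy":1.5,"dz":95,"rx":0,"ry":0,"rz":0},{"dx":1,"dy":1.5,"dz":95,"rx":0,"ry":0,"rz":0}]}}

```text
t: 5.43
eef_pos: [622.0, -205.9, 205.1]
tcp_rot: [-3.141, -0.003, 2.355]
ft_force: [-0.0, 1.1, -1.9]
opening: 0.695
```

Emit:
{"name": "play_rows", "arguments": {"increments": [{"dx":0,"dy":0,"dz":1,"rx":0,"ry":0,"rz":0},{"dx":0,"dy":0,"dz":2,"rx":0,"ry":0,"rz":0},{"dx":0,"dy":0,"dz":2.5,"rx":0,"ry":0,"rz":0},{"dx":0,"dy":0,"dz":3,"rx":0,"ry":0,"rz":0},{"dx":0,"dy":0,"dz":3,"rx":0,"ry":0,"rz":0}]}}

```text
t: 5.85
eef_pos: [622.0, -206.0, 202.4]
tcp_rot: [-3.141, -0.002, 2.355]
ft_force: [-0.3, 0.1, -2.1]
opening: 0.698
```

```bash
python3 -c "
from h import *
go(622,-208,31)"
```

```text
t 5.85 d [-1.4 -1.4  0.4] r [-0.008 -0.021 -0.009] |d| 2.0 F [-0.3  0.1 -2.1] open 0.698
```

Emit:
{"name": "play_rows", "arguments": {"increments": [{"dx":-1,"dy":-1.4,"dz":0.5,"rx":0,"ry":0,"rz":0},{"dx":-1.4,"dy":-1.4,"dz":1,"rx":0,"ry":0,"rz":0},{"dx":-1.4,"dy":-1.4,"dz":1.3,"rx":0,"ry":0,"rz":0},{"dx":-1.4,"dy":-1.4,"dz":1.3,"rx":0,"ry":0,"rz":0}]}}

```text
t: 6.18
eef_pos: [621.9, -207.9, 202.1]
tcp_rot: [-3.141, -0.002, 2.355]
ft_force: [-4.3, 2.3, 7.7]
opening: 0.696
```

Contact force is 7.7 N upward, so the cap is seated. Opening.

Emit:
{"name": "play_rows", "arguments": {"increments": [{"dx":0,"dy":0,"dz":0,"rx":0,"ry":0,"rz":0},{"dx":0,"dy":0,"dz":0,"rx":0,"ry":0,"rz":0},{"dx":0,"dy":0,"dz":0,"rx":0,"ry":0,"rz":0},{"dx":0,"dy":0,"dz":-1,"rx":0,"ry":0,"rz":0},{"dx":0,"dy":0,"dz":-1,"rx":0,"ry":0,"rz":0}], "fingers": 1.0}}

```text
t: 6.6
eef_pos: [621.9, -208.0, 203.2]
tcp_rot: [-3.141, -0.002, 2.355]
ft_force: [-0.2, 0.2, 0.4]
opening: 0.97
```

Emit:
{"name": "play_rows", "arguments": {"increments": [{"dx":0,"dy":0,"dz":-8,"rx":0,"ry":0,"rz":0},{"dx":0,"dy":0,"dz":-25,"rx":0,"ry":0,"rz":0},{"dx":0,"dy":0,"dz":-45,"rx":0,"ry":0,"rz":0},{"dx":0,"dy":0,"dz":-65,"rx":0,"ry":0,"rz":0},{"dx":0,"dy":0,"dz":-85,"rx":0,"ry":0,"rz":0},{"dx":0,"dy":0,"dz":-98,"rx":0,"ry":0,"rz":0},{"dx":0,"dy":0,"dz":-102,"rx":0,"ry":0,"rz":0}]}}

```text
t: 7.18
eef_pos: [622.3, -208.2, 308.1]
tcp_rot: [3.141, 0.002, 2.355]
ft_force: [-0.0, 0.4, -0.1]
opening: 1.004
```

```bash
python3 -c "
from h import *
d=snap('wrist','w4'); d=snap('side','s4');go(445.7,-164,130)"
```

```text
t 7.28 d [155.8 -93.7   5.2] r [-0.    -0.004 -0.011] |d| 182.0 F [-0.5 -1.3 -0.6] open 1.001
```

View pics/w4.png

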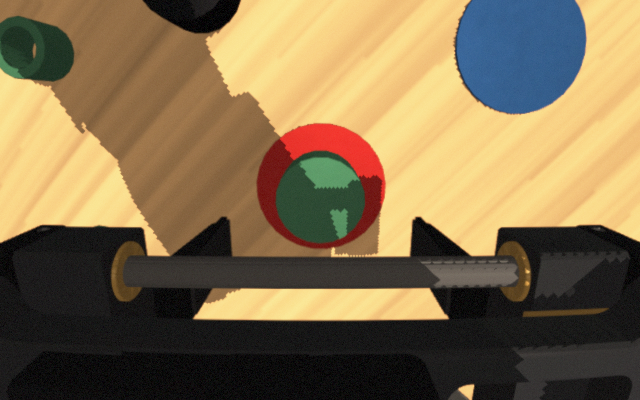

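```bash
python3 -c "
from h import *
d=load('w4')
print(atz(d,321,186,4),atz(d,319.5,200,46), proj(d,[[622.9,-209,4],[622.9,-209,46]]))
s=load('side0');s=load('s4')
print(locate(s,'green',*[int(round(q)) for q in proj(s,[[623,-209,46]])[0]],46,46,33))
"
```

```text
[ 621.20366158 -206.54287026    4.        ] [ 621.05049999 -208.02519415   46.        ] [[320.3627149  189.38475945]
 [320.3511159  202.6497418 ]]
None
```

The green large cap sits within about 2 mm of the red plate centre: plate centre (321,186) and cap top (319,200) in the wrist picture. Next is the black large cap.

Emit:
{"name": "play_rows", "arguments": {"increments": [{"dx":25,"dy":-15,"dz":0,"rx":0,"ry":0,"rz":0},{"dx":58,"dy":-35,"dz":0,"rx":0,"ry":0,"rz":0},{"dx":92,"dy":-55,"dz":0,"rx":0,"ry":0,"rz":0},{"dx":125,"dy":-75,"dz":0,"rx":0,"ry":0,"rz":0},{"dx":148,"dy":-89,"dz":3,"rx":0,"ry":0,"rz":0},{"dx":155.8,"dy":-93.7,"dz":5,"rx":0,"ry":0,"rz":0},{"dx":155.8,"dy":-93.7,"dz":5,"rx":0,"ry":0,"rz":0}]}}

```text
t: 7.87
eef_pos: [444.3, -163.6, 300.6]
tcp_rot: [-3.141, -0.003, 2.355]
ft_force: [1.1, 0.3, 0.8]
opening: 1.0
```

```bash
python3 -c "
from h import *
d=snap('wrist','w5'); print(proj(d,[[445.7,-164,42],[621.9,-209,46]]));go(445.7,-164,26);s=snap('side','s5')
print(locate(s,'green',*[int(round(q)) for q in proj(s,[[623,-209,46]])[0]],46,46,33))"
```

```text
[[322.09017355 205.86449219]
 [432.4799625  386.22961355]]
t 7.92 d [1.000e-01 1.000e-01 1.039e+02] r [-0.001 -0.008 -0.015] |d| 104.0 F [0.5 0.3 0.7] open 1.002
(array([ 621.71034042, -210.62472103]), np.int32(609), 651.2228018387686)
```

View pics/w5.png

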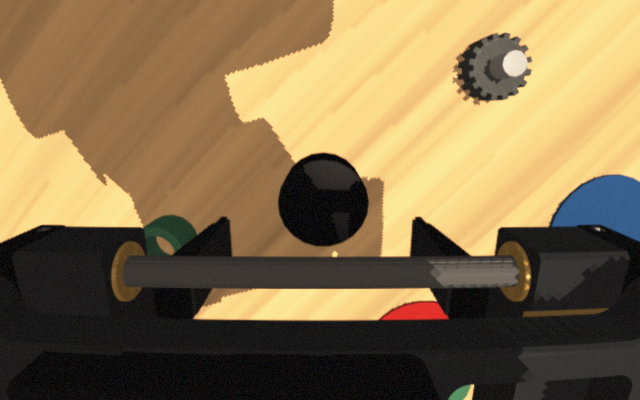

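View pics/s5.png

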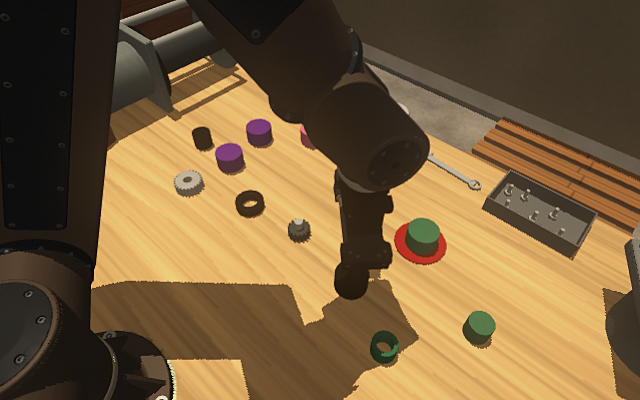

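The cap appears at (323,199) against a predicted (322,206), which is the same wrist-camera bias as before. Green large measures (621.7, -210.6) in the side view. Descending on the black cap.

Emit:
{"name": "play_rows", "arguments": {"increments": [{"dx":1,"dy":0,"dz":15,"rx":0,"ry":0,"rz":0},{"dx":1,"dy":0,"dz":38,"rx":0,"ry":0,"rz":0},{"dx":1,"dy":0,"dz":62,"rx":0,"ry":0,"rz":0},{"dx":1,"dy":0,"dz":84,"rx":0,"ry":0,"rz":0},{"dx":1,"dy":0,"dz":97,"rx":0,"ry":0,"rz":0},{"dx":1,"dy":0,"dz":103,"rx":0,"ry":0,"rz":0},{"dx":1,"dy":0,"dz":104,"rx":0,"ry":0,"rz":0},{"dx":1,"dy":0,"dz":104,"rx":0,"ry":0,"rz":0}]}}

```text
t: 8.63
eef_pos: [446.7, -164.0, 196.8]
tcp_rot: [3.141, 0.0, 2.355]
ft_force: [0.9, -1.1, 0.4]
opening: 0.998
```

Emit:
{"name": "play_rows", "arguments": {"increments": [{"dx":0,"dy":0,"dz":0,"rx":0,"ry":0,"rz":0},{"dx":0,"dy":0,"dz":0,"rx":0,"ry":0,"rz":0},{"dx":0,"dy":0,"dz":0,"rx":0,"ry":0,"rz":0},{"dx":0,"dy":0,"dz":0,"rx":0,"ry":0,"rz":0},{"dx":0,"dy":0,"dz":0,"rx":0,"ry":0,"rz":0},{"dx":0,"dy":0,"dz":0,"rx":0,"ry":0,"rz":0}], "fingers": 0.0}}

```text
t: 9.13
eef_pos: [446.7, -164.0, 197.2]
tcp_rot: [3.141, 0.001, 2.355]
ft_force: [-0.6, -0.0, 4.9]
opening: 0.699
```

Emit:
{"name": "play_rows", "arguments": {"increments": [{"dx":0,"dy":0,"dz":-6,"rx":0,"ry":0,"rz":0},{"dx":0,"dy":0,"dz":-20,"rx":0,"ry":0,"rz":0},{"dx":0,"dy":0,"dz":-40,"rx":0,"ry":0,"rz":0},{"dx":0,"dy":0,"dz":-60,"rx":0,"ry":0,"rz":0},{"dx":0,"dy":0,"dz":-80,"rx":0,"ry":0,"rz":0},{"dx":0,"dy":0,"dz":-95,"rx":0,"ry":0,"rz":0},{"dx":0,"dy":0,"dz":-103,"rx":0,"ry":0,"rz":0},{"dx":0,"dy":0,"dz":-105,"rx":0,"ry":0,"rz":0}]}}

```text
t: 9.8
eef_pos: [446.6, -163.9, 303.5]
tcp_rot: [3.141, 0.003, 2.355]
ft_force: [-0.2, 0.2, -1.7]
opening: 0.699
```

```bash
python3 -c "
from h import *
d=snap('wrist','w6');go(653,-13,130)
for o in (-4,0,4): print(o,inhand(d,33,o,15))
i=d['image'][165:220,318:322].mean((1,2)); print(i.astype(int))"
```

```text
t 9.85 d [-39.  252.8   2.2] r [ 0.007  0.018 -0.012] |d| 256.0 F [ 0.3  0.5 -1.9] open 0.703
-4 [(np.float64(201.1), np.float64(244.9), np.float64(396.7)), (np.float64(180.2), np.float64(261.0), np.float64(380.5))]
0 [(np.float64(191.6), np.float64(244.4), np.float64(397.2)), (np.float64(172.8), np.float64(260.7), np.float64(380.8))]
4 [(np.float64(182.0), np.float64(243.8), np.float64(397.8)), (np.float64(165.3), np.float64(260.4), np.float64(381.1))]
[208 206 206 200 179 136  53  12   7   6   8   6   6   8  10   6   5   5
   8   8  11   3  11  12  11  14  12  17  14  11  13  14  12  14  11  11
  12  13  13   8  10   9  11  12  13   9  13  13  11  15  11  14  14  12
  11]
```

View pics/w6.png

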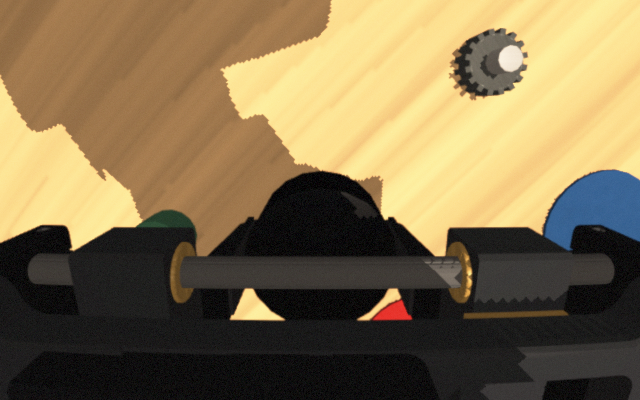

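Black cap held, opening 0.70, offset about 1 mm. Moving over the blue plate.

Emit:
{"name": "play_rows", "arguments": {"increments": [{"dx":-2,"dy":14,"dz":0,"rx":0,"ry":0,"rz":0},{"dx":-6,"dy":42,"dz":0,"rx":0,"ry":0,"rz":0},{"dx":-11,"dy":72,"dz":0,"rx":0,"ry":0,"rz":0},{"dx":-16,"dy":102,"dz":0,"rx":0,"ry":0,"rz":0},{"dx":-20,"dy":132,"dz":0,"rx":0,"ry":0,"rz":0},{"dx":-25,"dy":162,"dz":0,"rx":0,"ry":0,"rz":0},{"dx":-30,"dy":192,"dz":0,"rx":0,"ry":0,"rz":0},{"dx":-34,"dy":220,"dz":0,"rx":0,"ry":0,"rz":0}]}}

```text
t: 10.52
eef_pos: [627.4, -31.4, 301.5]
tcp_rot: [-3.141, 0.0, 2.355]
ft_force: [-0.4, -1.3, -2.2]
opening: 0.699
```

```bash
python3 -c "
from h import *
go(653.5,-13.5,35)"
```

```text
t 10.52 d [-5.7 31.1 95.5] r [-0.005  0.002 -0.009] |d| 101.0 F [-0.4 -1.3 -2.2] open 0.699
```

Emit:
{"name": "play_rows", "arguments": {"increments": [{"dx":-3,"dy":18,"dz":3,"rx":0,"ry":0,"rz":0},{"dx":-5,"dy":28,"dz":12,"rx":0,"ry":0,"rz":0},{"dx":-5.7,"dy":31,"dz":30,"rx":0,"ry":0,"rz":0},{"dx":-5.7,"dy":31,"dz":52,"rx":0,"ry":0,"rz":0},{"dx":-5.7,"dy":31,"dz":72,"rx":0,"ry":0,"rz":0},{"dx":-5.7,"dy":31,"dz":86,"rx":0,"ry":0,"rz":0},{"dx":-5.7,"dy":31,"dz":94,"rx":0,"ry":0,"rz":0},{"dx":-5.7,"dy":31,"dz":95.5,"rx":0,"ry":0,"rz":0}]}}

```text
t: 11.18
eef_pos: [652.6, -13.9, 203.3]
tcp_rot: [-3.138, -0.003, 2.355]
ft_force: [-0.8, -0.4, -1.8]
opening: 0.7
```

```bash
python3 -c "
from h import *
go(653.5,-13.5,30)"
```

```text
t 11.18 d [-0.3  0.9  2.3] r [-0.03  -0.029 -0.013] |d| 3.0 F [-0.8 -0.4 -1.8] open 0.7
```

Emit:
{"name": "play_rows", "arguments": {"increments": [{"dx":0,"dy":0.8,"dz":0,"rx":0,"ry":0,"rz":0},{"dx":0,"dy":0.8,"dz":0,"rx":0,"ry":0,"rz":0},{"dx":0,"dy":0.8,"dz":-0.5,"rx":0,"ry":0,"rz":0}]}}

```text
t: 11.43
eef_pos: [653.3, -13.5, 204.4]
tcp_rot: [-3.139, -0.002, 2.355]
ft_force: [-0.2, 0.2, -1.5]
opening: 0.701
```

Emit:
{"name": "play_rows", "arguments": {"increments": [{"dx":0,"dy":0,"dz":1,"rx":0,"ry":0,"rz":0},{"dx":0,"dy":0,"dz":2,"rx":0,"ry":0,"rz":0},{"dx":0,"dy":0,"dz":3,"rx":0,"ry":0,"rz":0},{"dx":0,"dy":0,"dz":3,"rx":0,"ry":0,"rz":0},{"dx":0,"dy":0,"dz":3,"rx":0,"ry":0,"rz":0}]}}

```text
t: 11.85
eef_pos: [653.3, -13.5, 201.5]
tcp_rot: [-3.139, -0.002, 2.355]
ft_force: [1.1, -0.1, -2.5]
opening: 0.698
```

Emit:
{"name": "play_rows", "arguments": {"increments": [{"dx":0,"dy":0,"dz":0.5,"rx":0,"ry":0,"rz":0},{"dx":0,"dy":0,"dz":1,"rx":0,"ry":0,"rz":0},{"dx":0,"dy":0,"dz":1.3,"rx":0,"ry":0,"rz":0},{"dx":0,"dy":0,"dz":1.3,"rx":0,"ry":0,"rz":0}]}}

```text
t: 12.18
eef_pos: [653.2, -13.5, 201.2]
tcp_rot: [-3.139, -0.002, 2.355]
ft_force: [-3.9, -0.2, 9.5]
opening: 0.701
```

Seated, with 9.5 N upward. Releasing and retreating.

Emit:
{"name": "play_rows", "arguments": {"increments": [{"dx":0,"dy":0,"dz":0,"rx":0,"ry":0,"rz":0},{"dx":0,"dy":0,"dz":0,"rx":0,"ry":0,"rz":0},{"dx":0,"dy":0,"dz":0,"rx":0,"ry":0,"rz":0},{"dx":0,"dy":0,"dz":-1,"rx":0,"ry":0,"rz":0},{"dx":0,"dy":0,"dz":-1,"rx":0,"ry":0,"rz":0}], "fingers": 1.0}}

```text
t: 12.6
eef_pos: [653.3, -13.5, 202.3]
tcp_rot: [-3.139, -0.002, 2.355]
ft_force: [0.1, 0.1, 0.2]
opening: 0.974
```

Emit:
{"name": "play_rows", "arguments": {"increments": [{"dx":0,"dy":0,"dz":-8,"rx":0,"ry":0,"rz":0},{"dx":0,"dy":0,"dz":-25,"rx":0,"ry":0,"rz":0},{"dx":0,"dy":0,"dz":-45,"rx":0,"ry":0,"rz":0},{"dx":0,"dy":0,"dz":-65,"rx":0,"ry":0,"rz":0},{"dx":0,"dy":0,"dz":-85,"rx":0,"ry":0,"rz":0},{"dx":0,"dy":0,"dz":-98,"rx":0,"ry":0,"rz":0},{"dx":0,"dy":0,"dz":-102,"rx":0,"ry":0,"rz":0}]}}

```text
t: 13.18
eef_pos: [653.8, -13.4, 307.2]
tcp_rot: [3.142, 0.001, 2.355]
ft_force: [0.9, -0.1, 0.5]
opening: 0.996
```

```bash
python3 -c "
from h import *
d=snap('wrist','w7');print(proj(d,[[653,-13,4],[653,-13,46]]));go(508,382.5,150)"
```

```text
[[320.5163273  187.69911835]
 [320.49078259 200.72555018]]
t 13.23 d [383.2 176.4 -14.6] r [-0.003  0.006 -0.013] |d| 422.0 F [0.1 0.1 0.4] open 1.0
```

View pics/w7.png

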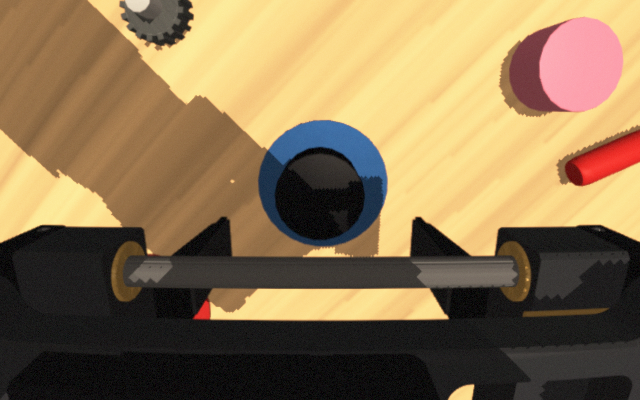

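The black cap is about 3 mm from the blue plate centre: plate (323,183), cap top (319.5,193.5). That is well inside 15 mm. Next is the black small cap.

Emit:
{"name": "play_rows", "arguments": {"increments": [{"dx":25,"dy":11,"dz":-3,"rx":0,"ry":0,"rz":0},{"dx":60,"dy":28,"dz":-5,"rx":0,"ry":0,"rz":0},{"dx":95,"dy":44,"dz":-8,"rx":0,"ry":0,"rz":0},{"dx":130,"dy":60,"dz":-11,"rx":0,"ry":0,"rz":0},{"dx":165,"dy":76,"dz":-14,"rx":0,"ry":0,"rz":0},{"dx":200,"dy":92,"dz":-14,"rx":0,"ry":0,"rz":0},{"dx":235,"dy":108,"dz":-14,"rx":0,"ry":0,"rz":0},{"dx":270,"dy":124,"dz":-14,"rx":0,"ry":0,"rz":0}]}}

```text
t: 13.9
eef_pos: [549.8, 266.9, 319.6]
tcp_rot: [-3.14, 0.0, 2.355]
ft_force: [0.7, -0.0, -0.2]
opening: 0.997
```

```bash
python3 -c "
from h import *
go(508,382.5,130)"
```

```text
t 13.9 d [111.4  52.1  18.6] r [-0.013  0.001 -0.014] |d| 124.0 F [ 0.7 -0.  -0.2] open 0.997
```

Emit:
{"name": "play_rows", "arguments": {"increments": [{"dx":30,"dy":14,"dz":3,"rx":0,"ry":0,"rz":0},{"dx":62,"dy":29,"dz":8,"rx":0,"ry":0,"rz":0},{"dx":90,"dy":42,"dz":13,"rx":0,"ry":0,"rz":0},{"dx":107,"dy":50,"dz":18,"rx":0,"ry":0,"rz":0},{"dx":111.4,"dy":52,"dz":18.6,"rx":0,"ry":0,"rz":0},{"dx":111.4,"dy":52,"dz":18.6,"rx":0,"ry":0,"rz":0}]}}

```text
t: 14.4
eef_pos: [507.3, 383.4, 299.8]
tcp_rot: [-3.138, -0.0, 2.357]
ft_force: [0.6, 0.6, 0.1]
opening: 0.999
```

```bash
python3 -c "
from h import *
d=snap('wrist','w8');print(proj(d,[[508,382.5,42]]));go(508,382.5,26)
s=snap('side','s8')"
```

```text
[[321.7715756  205.13430728]]
t 14.45 d [-1.000e-01  4.000e-01  1.033e+02] r [-0.024 -0.    -0.005] |d| 103.0 F [-0.8 -0.8 -0.7] open 1.0
```

View pics/w8.png

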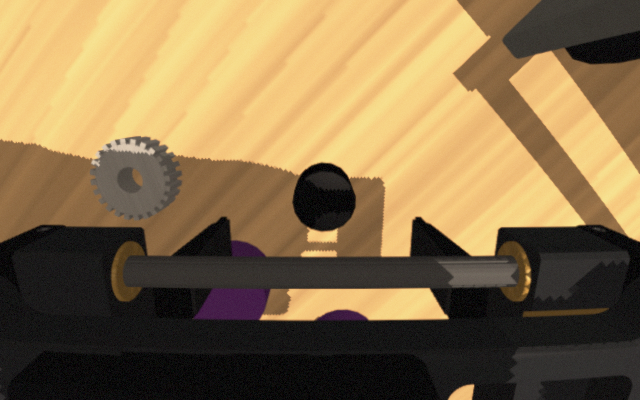

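The small black cap is at (324,199) with the usual bias. The purple one at (230,280) is well below the left finger line. Descending.

Emit:
{"name": "play_rows", "arguments": {"increments": [{"dx":0.5,"dy":0,"dz":15,"rx":0,"ry":0,"rz":0},{"dx":0.5,"dy":0,"dz":38,"rx":0,"ry":0,"rz":0},{"dx":0.5,"dy":0.5,"dz":62,"rx":0,"ry":0,"rz":0},{"dx":0.5,"dy":0.5,"dz":84,"rx":0,"ry":0,"rz":0},{"dx":0.5,"dy":0.5,"dz":97,"rx":0,"ry":0,"rz":0},{"dx":0.5,"dy":0.5,"dz":102,"rx":0,"ry":0,"rz":0},{"dx":0.5,"dy":0.5,"dz":103,"rx":0,"ry":0,"rz":0},{"dx":0.5,"dy":0.5,"dz":103,"rx":0,"ry":0,"rz":0}]}}

```text
t: 15.17
eef_pos: [508.6, 382.0, 198.2]
tcp_rot: [-3.14, 0.0, 2.354]
ft_force: [-0.0, 0.1, -0.2]
opening: 0.999
```

Emit:
{"name": "play_rows", "arguments": {"increments": [{"dx":0,"dy":0,"dz":0,"rx":0,"ry":0,"rz":0},{"dx":0,"dy":0,"dz":0,"rx":0,"ry":0,"rz":0},{"dx":0,"dy":0,"dz":0,"rx":0,"ry":0,"rz":0},{"dx":0,"dy":0,"dz":0,"rx":0,"ry":0,"rz":0},{"dx":0,"dy":0,"dz":0,"rx":0,"ry":0,"rz":0},{"dx":0,"dy":0,"dz":0,"rx":0,"ry":0,"rz":0},{"dx":0,"dy":0,"dz":0,"rx":0,"ry":0,"rz":0},{"dx":0,"dy":0,"dz":0,"rx":0,"ry":0,"rz":0}], "fingers": 0.0}}

```text
t: 15.83
eef_pos: [508.6, 382.1, 198.3]
tcp_rot: [-3.14, 0.0, 2.354]
ft_force: [0.7, 1.4, -0.3]
opening: 0.499
```

Emit:
{"name": "play_rows", "arguments": {"increments": [{"dx":0,"dy":0,"dz":-6,"rx":0,"ry":0,"rz":0},{"dx":0,"dy":0,"dz":-20,"rx":0,"ry":0,"rz":0},{"dx":0,"dy":0,"dz":-40,"rx":0,"ry":0,"rz":0},{"dx":0,"dy":0,"dz":-62,"rx":0,"ry":0,"rz":0},{"dx":0,"dy":0,"dz":-84,"rx":0,"ry":0,"rz":0},{"dx":0,"dy":0,"dz":-105,"rx":0,"ry":0,"rz":0},{"dx":0,"dy":0,"dz":-120,"rx":0,"ry":0,"rz":0},{"dx":0,"dy":0,"dz":-125,"rx":0,"ry":0,"rz":0}]}}

```text
t: 16.5
eef_pos: [508.7, 382.3, 326.0]
tcp_rot: [3.14, 0.001, 2.354]
ft_force: [-0.2, 0.1, -0.9]
opening: 0.482
```

```bash
python3 -c "
from h import *
d=snap('wrist','w9');go(653,-13,150)
for o in (-4,0,4): print(o,inhand(d,23,o,15))
i=d['image'][165:230,318:322].mean((1,2)); print(i.astype(int))
"
```

```text
t 16.55 d [-381.9 -176.6    4.7] r [ 0.016  0.01  -0.021] |d| 421.0 F [ 0.4 -0.2 -0.8] open 0.483
-4 [(np.float64(224.7), np.float64(267.7), np.float64(373.7)), (np.float64(199.0), np.float64(279.0), np.float64(362.4))]
0 [(np.float64(215.6), np.float64(267.4), np.float64(374.0)), (np.float64(191.7), np.float64(278.8), np.float64(362.6))]
4 [(np.float64(206.2), np.float64(267.0), np.float64(374.4)), (np.float64(184.3), np.float64(278.6), np.float64(362.8))]
[211 212 210 211 210 210 210 211 210 202 169 128 120 121 119 119 119 120
 122 120 121 115  91  33   5   5   4   8   7   6   5   9   5   6   9   8
  12   6   4   8   7   9  10   6   9  11  16  16  15  11  11  13  11   9
  15  11   9  12  13  11  11   9  10  12   9]
```

View pics/w9.png

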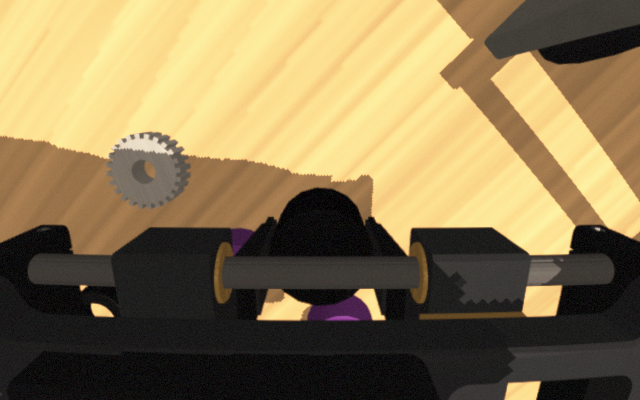

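Held at opening 0.48 (46 mm), with an in-hand offset of about +2 mm along tool x. Carrying it to the blue stack.

Emit:
{"name": "play_rows", "arguments": {"increments": [{"dx":-12,"dy":-5,"dz":0,"rx":0,"ry":0,"rz":0},{"dx":-36,"dy":-16,"dz":0,"rx":0,"ry":0,"rz":0},{"dx":-64,"dy":-30,"dz":0,"rx":0,"ry":0,"rz":0},{"dx":-92,"dy":-43,"dz":0,"rx":0,"ry":0,"rz":0},{"dx":-120,"dy":-56,"dz":0,"rx":0,"ry":0,"rz":0},{"dx":-148,"dy":-69,"dz":0,"rx":0,"ry":0,"rz":0},{"dx":-176,"dy":-82,"dz":0,"rx":0,"ry":0,"rz":0},{"dx":-204,"dy":-95,"dz":0,"rx":0,"ry":0,"rz":0}]}}

```text
t: 17.22
eef_pos: [585.5, 168.5, 324.3]
tcp_rot: [-3.142, -0.0, 2.354]
ft_force: [0.9, -0.0, -1.6]
opening: 0.486
```

```bash
python3 -c "
from h import *
go(653.8,-14,130)"
```

```text
t 17.22 d [-177.5  -80.4   23.3] r [-0.    -0.001 -0.022] |d| 196.0 F [ 0.9 -0.  -1.6] open 0.486
```

Emit:
{"name": "play_rows", "arguments": {"increments": [{"dx":-30,"dy":-14,"dz":0,"rx":0,"ry":0,"rz":0},{"dx":-60,"dy":-27,"dz":0,"rx":0,"ry":0,"rz":0},{"dx":-90,"dy":-41,"dz":0,"rx":0,"ry":0,"rz":0},{"dx":-120,"dy":-54,"dz":0,"rx":0,"ry":0,"rz":0},{"dx":-147,"dy":-67,"dz":5,"rx":0,"ry":0,"rz":0},{"dx":-167,"dy":-76,"dz":12,"rx":0,"ry":0,"rz":0},{"dx":-177,"dy":-80,"dz":20,"rx":0,"ry":0,"rz":0},{"dx":-177.5,"dy":-80.4,"dz":23,"rx":0,"ry":0,"rz":0}]}}

```text
t: 17.88
eef_pos: [653.8, -16.3, 298.9]
tcp_rot: [-3.14, -0.002, 2.351]
ft_force: [-0.8, 0.5, -1.9]
opening: 0.482
```

```bash
python3 -c "
from h import *
go(653.8,-14,78);d=snap('wrist','w10')"
```

```text
t 17.88 d [ 1.5  1.7 49.9] r [-0.018 -0.02  -0.046] |d| 50.0 F [-0.8  0.5 -1.9] open 0.482
```

View pics/w10.png

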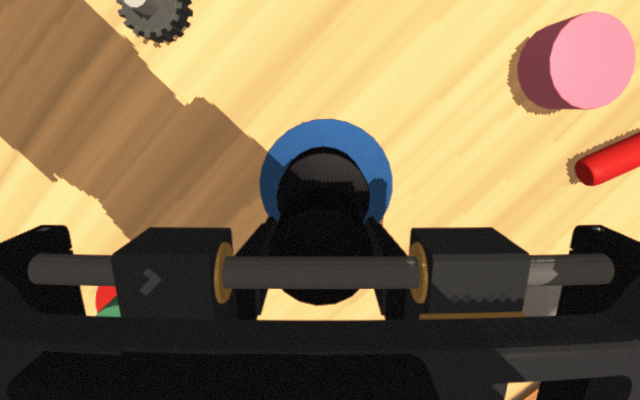

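The small cap (column 321) is lined up over the large one (column 323), and the remaining 1.7 mm is in the next move.

Emit:
{"name": "play_rows", "arguments": {"increments": [{"dx":1,"dy":1,"dz":5,"rx":0,"ry":0,"rz":0},{"dx":1.5,"dy":1.7,"dz":15,"rx":0,"ry":0,"rz":0},{"dx":1.5,"dy":1.7,"dz":28,"rx":0,"ry":0,"rz":0},{"dx":1.5,"dy":1.7,"dz":38,"rx":0,"ry":0,"rz":0},{"dx":1.5,"dy":1.7,"dz":45,"rx":0,"ry":0,"rz":0},{"dx":1.5,"dy":1.7,"dz":49,"rx":0,"ry":0,"rz":0},{"dx":1.5,"dy":1.7,"dz":50,"rx":0,"ry":0,"rz":0},{"dx":1.5,"dy":1.7,"dz":50,"rx":0,"ry":0,"rz":0}]}}

```text
t: 18.6
eef_pos: [653.4, -12.5, 248.7]
tcp_rot: [-3.139, -0.003, 2.352]
ft_force: [0.5, -0.5, -1.0]
opening: 0.484
```

```bash
python3 -c "
from h import *
go(653.8,-14,74);d=snap('side','s10')
i=d['image'];u,v=proj(d,[[653,-13,50]])[0].astype(int);cv2.imwrite('pics/s10c.png',cv2.resize(i[v-70:v+50,u-80:u+80,::-1],None,fx=4,fy=4))"
```

```text
t 18.6 d [-1.3 -0.8  3.7] r [-0.022 -0.029 -0.037] |d| 4.0 F [ 0.5 -0.5 -1. ] open 0.484
```

View pics/s10c.png

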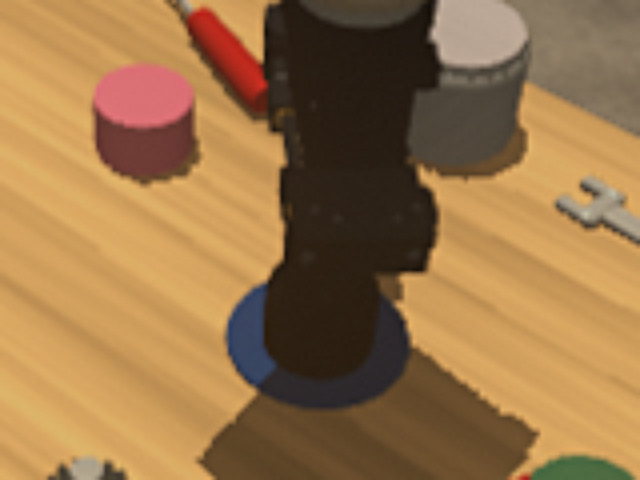

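Emit:
{"name": "play_rows", "arguments": {"increments": [{"dx":-1.3,"dy":-0.8,"dz":1,"rx":0,"ry":0,"rz":0},{"dx":-1.3,"dy":-0.8,"dz":2,"rx":0,"ry":0,"rz":0},{"dx":-1.3,"dy":-0.8,"dz":3,"rx":0,"ry":0,"rz":0},{"dx":-1.3,"dy":-0.8,"dz":3.5,"rx":0,"ry":0,"rz":0},{"dx":-1.3,"dy":-0.8,"dz":3.5,"rx":0,"ry":0,"rz":0}]}}

```text
t: 19.07
eef_pos: [653.8, -14.1, 245.6]
tcp_rot: [-3.14, -0.003, 2.352]
ft_force: [-0.1, 0.3, -1.7]
opening: 0.483
```

Emit:
{"name": "play_rows", "arguments": {"increments": [{"dx":0,"dy":0,"dz":0.5,"rx":0,"ry":0,"rz":0},{"dx":0,"dy":0,"dz":1,"rx":0,"ry":0,"rz":0},{"dx":0,"dy":0,"dz":1.5,"rx":0,"ry":0,"rz":0},{"dx":0,"dy":0,"dz":1.5,"rx":0,"ry":0,"rz":0}]}}

```text
t: 19.4
eef_pos: [653.8, -14.1, 244.3]
tcp_rot: [-3.14, -0.003, 2.352]
ft_force: [-1.1, -0.6, 1.5]
opening: 0.482
```

Emit:
{"name": "play_rows", "arguments": {"increments": [{"dx":0,"dy":0,"dz":0.5,"rx":0,"ry":0,"rz":0},{"dx":0,"dy":0,"dz":0.5,"rx":0,"ry":0,"rz":0},{"dx":0,"dy":0,"dz":0.5,"rx":0,"ry":0,"rz":0}]}}

```text
t: 19.65
eef_pos: [653.8, -14.0, 244.2]
tcp_rot: [-3.14, -0.002, 2.352]
ft_force: [-3.1, 0.3, 4.9]
opening: 0.483
```

Emit:
{"name": "play_rows", "arguments": {"increments": [{"dx":0,"dy":0,"dz":0,"rx":0,"ry":0,"rz":0},{"dx":0,"dy":0,"dz":0,"rx":0,"ry":0,"rz":0},{"dx":0,"dy":0,"dz":0,"rx":0,"ry":0,"rz":0},{"dx":0,"dy":0,"dz":0,"rx":0,"ry":0,"rz":0},{"dx":0,"dy":0,"dz":0,"rx":0,"ry":0,"rz":0}], "fingers": 1.0}}

```text
t: 20.07
eef_pos: [653.8, -14.1, 244.1]
tcp_rot: [-3.14, -0.002, 2.352]
ft_force: [-0.6, 0.4, -0.0]
opening: 0.778
```

Emit:
{"name": "play_rows", "arguments": {"increments": [{"dx":0,"dy":0,"dz":-8,"rx":0,"ry":0,"rz":0},{"dx":0,"dy":0,"dz":-25,"rx":0,"ry":0,"rz":0},{"dx":0,"dy":0,"dz":-45,"rx":0,"ry":0,"rz":0},{"dx":0,"dy":0,"dz":-65,"rx":0,"ry":0,"rz":0},{"dx":0,"dy":0,"dz":-80,"rx":0,"ry":0,"rz":0},{"dx":0,"dy":0,"dz":-90,"rx":0,"ry":0,"rz":0},{"dx":0,"dy":0,"dz":-90,"rx":0,"ry":0,"rz":0}]}}

```text
t: 20.65
eef_pos: [654.2, -14.1, 336.6]
tcp_rot: [3.141, 0.0, 2.352]
ft_force: [-0.3, 0.0, -0.5]
opening: 1.002
```

```bash
python3 -c "
from h import *
d=snap('wrist','w11');print(proj(d,[[652.4,-12.6,46],[652.4,-12.6,88]]));go(521.5,-390.5,150)"
```

```text
[[320.35109793 189.60982589]
 [320.32432785 203.62247272]]
t 20.7 d [-173.9 -359.2   14.1] r [-0.007 -0.01  -0.038] |d| 399.0 F [-0.4 -0.1 -1.2] open 0.998
```

View pics/w11.png

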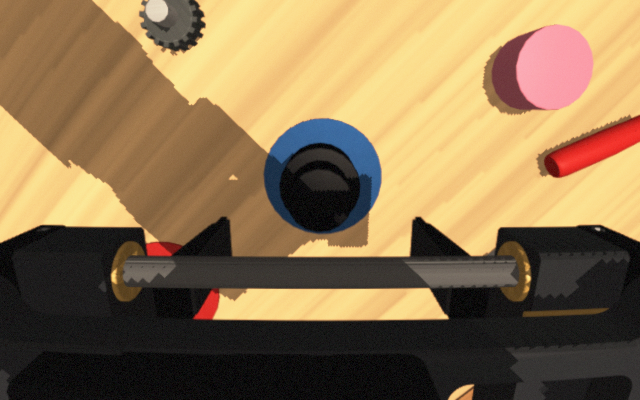

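The black small cap stands on the large one, concentric around (320,190). Now the green small cap.

Emit:
{"name": "play_rows", "arguments": {"increments": [{"dx":-11,"dy":-22,"dz":0,"rx":0,"ry":0,"rz":0},{"dx":-27,"dy":-56,"dz":0,"rx":0,"ry":0,"rz":0},{"dx":-44,"dy":-90,"dz":0,"rx":0,"ry":0,"rz":0},{"dx":-60,"dy":-124,"dz":0,"rx":0,"ry":0,"rz":0},{"dx":-77,"dy":-158,"dz":0,"rx":0,"ry":0,"rz":0},{"dx":-93,"dy":-192,"dz":0,"rx":0,"ry":0,"rz":0},{"dx":-110,"dy":-226,"dz":0,"rx":0,"ry":0,"rz":0},{"dx":-126,"dy":-260,"dz":0,"rx":0,"ry":0,"rz":0}]}}

```text
t: 21.37
eef_pos: [557.2, -288.3, 333.9]
tcp_rot: [-3.141, -0.003, 2.352]
ft_force: [0.3, -0.0, 0.5]
opening: 1.0
```

```bash
python3 -c "
from h import *
go(521.5,-390.5,130)"
```

```text
t 21.37 d [-47.5 -97.3  32.9] r [-0.01  -0.026 -0.038] |d| 113.0 F [ 0.3 -0.   0.5] open 1.0
```

Emit:
{"name": "play_rows", "arguments": {"increments": [{"dx":-14,"dy":-28,"dz":8,"rx":0,"ry":0,"rz":0},{"dx":-29,"dy":-58,"dz":18,"rx":0,"ry":0,"rz":-0.02},{"dx":-41,"dy":-83,"dz":28,"rx":0,"ry":0,"rz":-0.04},{"dx":-47,"dy":-95,"dz":32,"rx":0,"ry":0,"rz":-0.04},{"dx":-47.5,"dy":-97.3,"dz":32.9,"rx":0,"ry":0,"rz":-0.04},{"dx":-47.5,"dy":-97.3,"dz":32.9,"rx":0,"ry":0,"rz":-0.04}]}}

```text
t: 21.87
eef_pos: [521.3, -390.5, 300.0]
tcp_rot: [-3.141, -0.005, 2.355]
ft_force: [0.3, -0.9, -0.2]
opening: 1.002
```

```bash
python3 -c "
from h import *
d=snap('wrist','w12');print(proj(d,[[521.5,-390.5,42]]));go(521.5,-390.5,26)"
```

```text
[[321.36188943 205.12887907]]
t 21.92 d [ -0.8  -0.7 103.6] r [-0.008 -0.035  0.002] |d| 104.0 F [-0.2  1.   0.3] open 1.0
```

View pics/w12.png

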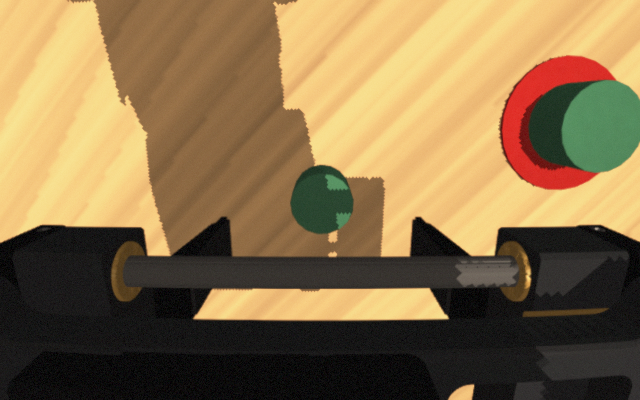

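The green small cap is at (322,200) as expected, with the normal bias.

Emit:
{"name": "play_rows", "arguments": {"increments": [{"dx":0,"dy":-0.5,"dz":15,"rx":0,"ry":0,"rz":0},{"dx":0,"dy":-0.5,"dz":38,"rx":0,"ry":0,"rz":0},{"dx":0,"dy":-0.5,"dz":62,"rx":0,"ry":0,"rz":0},{"dx":0,"dy":-0.5,"dz":84,"rx":0,"ry":0,"rz":0},{"dx":0,"dy":-0.5,"dz":97,"rx":0,"ry":0,"rz":0},{"dx":0,"dy":-0.5,"dz":102,"rx":0,"ry":0,"rz":0},{"dx":0,"dy":-0.5,"dz":103,"rx":0,"ry":0,"rz":0},{"dx":0,"dy":-0.5,"dz":103,"rx":0,"ry":0,"rz":0}]}}

```text
t: 22.58
eef_pos: [521.6, -389.5, 198.4]
tcp_rot: [-3.141, -0.003, 2.357]
ft_force: [-0.3, 1.1, 0.7]
opening: 1.0
```

Emit:
{"name": "play_rows", "arguments": {"increments": [{"dx":0,"dy":0,"dz":0,"rx":0,"ry":0,"rz":0},{"dx":0,"dy":0,"dz":0,"rx":0,"ry":0,"rz":0},{"dx":0,"dy":0,"dz":0,"rx":0,"ry":0,"rz":0},{"dx":0,"dy":0,"dz":0,"rx":0,"ry":0,"rz":0},{"dx":0,"dy":0,"dz":0,"rx":0,"ry":0,"rz":0},{"dx":0,"dy":0,"dz":0,"rx":0,"ry":0,"rz":0},{"dx":0,"dy":0,"dz":0,"rx":0,"ry":0,"rz":0},{"dx":0,"dy":0,"dz":0,"rx":0,"ry":0,"rz":0}], "fingers": 0.0}}

```text
t: 23.25
eef_pos: [521.6, -389.5, 198.4]
tcp_rot: [-3.141, -0.003, 2.357]
ft_force: [0.3, -0.1, -0.3]
opening: 0.499
```

Emit:
{"name": "play_rows", "arguments": {"increments": [{"dx":0,"dy":0,"dz":0,"rx":0,"ry":0,"rz":0},{"dx":0,"dy":0,"dz":-6,"rx":0,"ry":0,"rz":0},{"dx":0,"dy":0,"dz":-24,"rx":0,"ry":0,"rz":0},{"dx":0,"dy":0,"dz":-46,"rx":0,"ry":0,"rz":0},{"dx":0,"dy":0,"dz":-70,"rx":0,"ry":0,"rz":0},{"dx":0,"dy":0,"dz":-95,"rx":0,"ry":0,"rz":0},{"dx":0,"dy":0,"dz":-116,"rx":0,"ry":0,"rz":0},{"dx":0,"dy":0,"dz":-122,"rx":0,"ry":0,"rz":0}]}}

```text
t: 23.92
eef_pos: [522.1, -389.8, 324.0]
tcp_rot: [-3.141, 0.002, 2.357]
ft_force: [-0.1, -0.1, -1.6]
opening: 0.479
```

```bash
python3 -c "
from h import *
d=snap('wrist','w13');go(622,-209,150)
for o in (-4,0,4): print(o,inhand(d,23,o,15))
i=d['image'][180:230,318:322].mean((1,2)); print(i.astype(int))
"
```

```text
t 23.97 d [ 57.  198.6   2.2] r [-0.005  0.012  0.009] |d| 207.0 F [ 0.7 -0.5 -1.3] open 0.481
-4 [(np.float64(224.3), np.float64(268.0), np.float64(373.8)), (np.float64(198.6), np.float64(279.2), np.float64(362.5))]
0 [(np.float64(215.2), np.float64(267.6), np.float64(374.2)), (np.float64(191.4), np.float64(279.0), np.float64(362.7))]
4 [(np.float64(205.9), np.float64(267.2), np.float64(374.6)), (np.float64(184.0), np.float64(278.8), np.float64(363.0))]
[108 107 108 110 113 115 117 119 119 121 122 121 122 111  83  52  47  45
  46  46  46  49  49  48  46  50  48  46  46  45  45  46  46  46  47  49
  49  55  60  61  62  60  61  62  61  60  60  61  61  61]
```

View pics/w13.png

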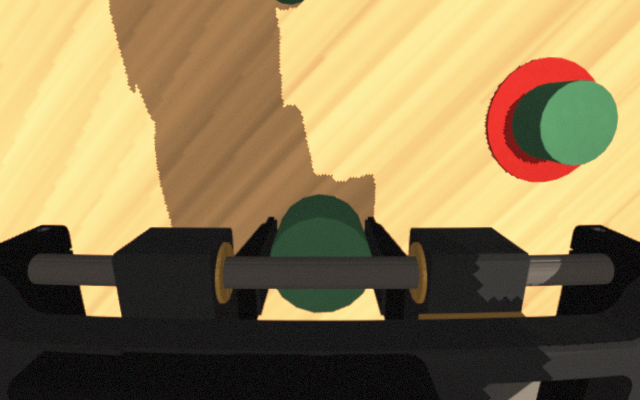

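Held, with an in-hand offset of about -1.2 mm, the same as the green large had. So I use the same grasp point, (622, -208).

Emit:
{"name": "play_rows", "arguments": {"increments": [{"dx":4,"dy":14,"dz":0,"rx":0,"ry":0,"rz":0},{"dx":12,"dy":42,"dz":0,"rx":0,"ry":0,"rz":0},{"dx":21,"dy":72,"dz":0,"rx":0,"ry":0,"rz":0},{"dx":29,"dy":102,"dz":0,"rx":0,"ry":0,"rz":0},{"dx":38,"dy":132,"dz":0,"rx":0,"ry":0,"rz":0},{"dx":46,"dy":160,"dz":0,"rx":0,"ry":0,"rz":0},{"dx":53,"dy":182,"dz":0,"rx":0,"ry":0,"rz":0},{"dx":57,"dy":197,"dz":2,"rx":0,"ry":0,"rz":0}]}}

```text
t: 24.63
eef_pos: [621.7, -207.1, 319.8]
tcp_rot: [-3.141, -0.001, 2.359]
ft_force: [-0.7, -0.8, -0.4]
opening: 0.476
```

```bash
python3 -c "
from h import *
go(622,-208,78)"
```

```text
t 24.63 d [-0.8 -0.4 70.8] r [-0.009 -0.006  0.025] |d| 71.0 F [-0.7 -0.8 -0.4] open 0.476
```

Emit:
{"name": "play_rows", "arguments": {"increments": [{"dx":-0.8,"dy":-0.4,"dz":8,"rx":0,"ry":0,"rz":0},{"dx":-0.8,"dy":-0.4,"dz":22,"rx":0,"ry":0,"rz":0},{"dx":-0.8,"dy":-0.4,"dz":38,"rx":0,"ry":0,"rz":0},{"dx":-0.8,"dy":-0.4,"dz":52,"rx":0,"ry":0,"rz":0},{"dx":-0.8,"dy":-0.4,"dz":63,"rx":0,"ry":0,"rz":0},{"dx":-0.8,"dy":-0.4,"dz":69,"rx":0,"ry":0,"rz":0},{"dx":-0.8,"dy":-0.4,"dz":70,"rx":0,"ry":0,"rz":0},{"dx":-0.8,"dy":-0.4,"dz":70,"rx":0,"ry":0,"rz":0}]}}

```text
t: 25.3
eef_pos: [621.9, -208.3, 249.3]
tcp_rot: [-3.14, -0.001, 2.358]
ft_force: [-0.0, 0.7, -1.6]
opening: 0.482
```

```bash
python3 -c "
from h import *
go(622,-208,74);d=snap('side','s14')
i=d['image'];u,v=proj(d,[[622,-208,50]])[0].astype(int);cv2.imwrite('pics/s14c.png',cv2.resize(i[v-70:v+50,u-80:u+80,::-1],None,fx=4,fy=4))"
```

```text
t 25.3 d [0.1 0.3 4.3] r [-0.012 -0.013  0.022] |d| 4.0 F [-0.   0.7 -1.6] open 0.482
```

View pics/s14c.png

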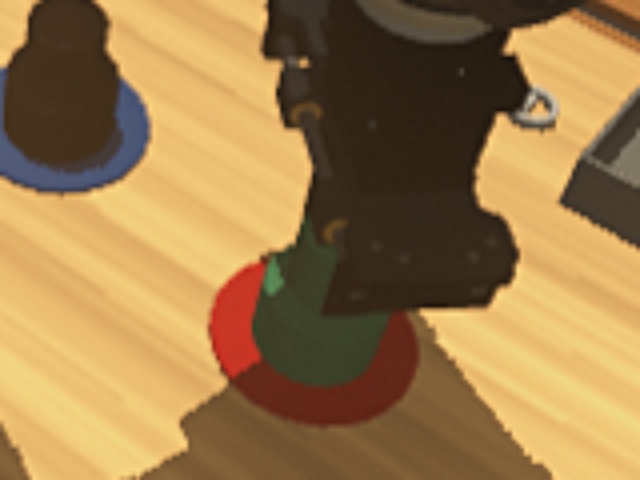

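The side crop shows the black stack standing on blue, and the green small cap just above the green large one. Lowering to contact.

Emit:
{"name": "play_rows", "arguments": {"increments": [{"dx":0,"dy":0.3,"dz":1,"rx":0,"ry":0,"rz":0},{"dx":0,"dy":0.3,"dz":2,"rx":0,"ry":0,"rz":0},{"dx":0,"dy":0.3,"dz":3,"rx":0,"ry":0,"rz":0},{"dx":0,"dy":0.3,"dz":4,"rx":0,"ry":0,"rz":0},{"dx":0,"dy":0.3,"dz":4,"rx":0,"ry":0,"rz":0}]}}

```text
t: 25.77
eef_pos: [622.2, -208.0, 245.9]
tcp_rot: [-3.141, -0.0, 2.359]
ft_force: [0.6, 0.2, -1.6]
opening: 0.485
```

Emit:
{"name": "play_rows", "arguments": {"increments": [{"dx":0,"dy":0,"dz":0.5,"rx":0,"ry":0,"rz":0},{"dx":0,"dy":0,"dz":1,"rx":0,"ry":0,"rz":0},{"dx":0,"dy":0,"dz":1.4,"rx":0,"ry":0,"rz":0},{"dx":0,"dy":0,"dz":1.4,"rx":0,"ry":0,"rz":0}]}}

```text
t: 26.1
eef_pos: [622.2, -208.0, 244.5]
tcp_rot: [-3.141, -0.0, 2.359]
ft_force: [-0.5, 0.8, -2.4]
opening: 0.477
```

Emit:
{"name": "play_rows", "arguments": {"increments": [{"dx":0,"dy":0,"dz":0.3,"rx":0,"ry":0,"rz":0},{"dx":0,"dy":0,"dz":0.6,"rx":0,"ry":0,"rz":0},{"dx":0,"dy":0,"dz":0.8,"rx":0,"ry":0,"rz":0},{"dx":0,"dy":0,"dz":0.8,"rx":0,"ry":0,"rz":0}]}}

```text
t: 26.43
eef_pos: [622.2, -208.0, 244.4]
tcp_rot: [-3.141, 0.0, 2.359]
ft_force: [-2.3, 0.6, 5.1]
opening: 0.48
```

Contact at 5 N upward. Releasing and retreating.

Emit:
{"name": "play_rows", "arguments": {"increments": [{"dx":0,"dy":0,"dz":0,"rx":0,"ry":0,"rz":0},{"dx":0,"dy":0,"dz":0,"rx":0,"ry":0,"rz":0},{"dx":0,"dy":0,"dz":0,"rx":0,"ry":0,"rz":0},{"dx":0,"dy":0,"dz":0,"rx":0,"ry":0,"rz":0},{"dx":0,"dy":0,"dz":0,"rx":0,"ry":0,"rz":0},{"dx":0,"dy":0,"dz":0,"rx":0,"ry":0,"rz":0}], "fingers": 1.0}}

```text
t: 26.93
eef_pos: [622.2, -208.0, 244.3]
tcp_rot: [-3.141, 0.0, 2.359]
ft_force: [-0.1, -1.1, 0.9]
opening: 0.841
```

Emit:
{"name": "play_rows", "arguments": {"increments": [{"dx":0,"dy":0,"dz":-8,"rx":0,"ry":0,"rz":0},{"dx":0,"dy":0,"dz":-25,"rx":0,"ry":0,"rz":0},{"dx":0,"dy":0,"dz":-45,"rx":0,"ry":0,"rz":0},{"dx":0,"dy":0,"dz":-65,"rx":0,"ry":0,"rz":0},{"dx":0,"dy":0,"dz":-80,"rx":0,"ry":0,"rz":0},{"dx":0,"dy":0,"dz":-90,"rx":0,"ry":0,"rz":0},{"dx":0,"dy":0,"dz":-90,"rx":0,"ry":0,"rz":0}]}}

```text
t: 27.52
eef_pos: [622.4, -208.0, 336.8]
tcp_rot: [3.141, 0.003, 2.359]
ft_force: [-0.2, 0.4, 0.0]
opening: 0.998
```

```bash
python3 -c "
from h import *
d=snap('wrist','w15');go(420,-430,200)"
```

```text
t 27.57 d [ -13.4 -300.   -35.7] r [-0.001  0.016  0.023] |d| 302.0 F [-0.1 -1.7 -0.6] open 1.0
```

View pics/w15.png

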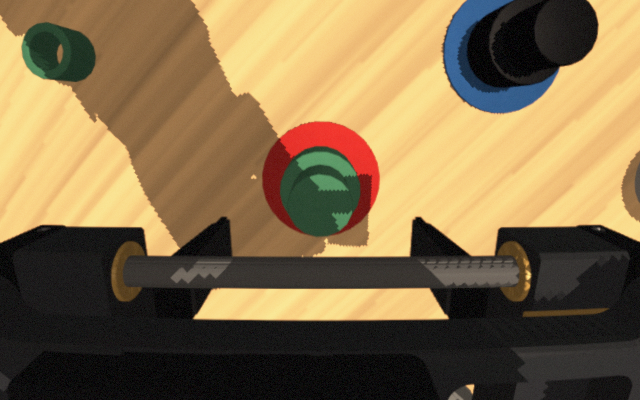

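Green pair concentric around (320,190). I'll clear the arm away for the final camera checks.

```bash
python3 -c "
from h import *
go(330,480,230)"
```

```text
t 27.57 d [692.3 281.5 -66.9] r [-0.001  0.016  0.023] |d| 750.0 F [-0.1 -1.7 -0.6] open 1.0
```

Emit:
{"name": "play_rows", "arguments": {"increments": [{"dx":0,"dy":0,"dz":-20,"rx":0,"ry":0,"rz":0},{"dx":25,"dy":10,"dz":-40,"rx":0,"ry":0,"rz":0},{"dx":60,"dy":24,"dz":-60,"rx":0,"ry":0,"rz":0},{"dx":95,"dy":38,"dz":-66,"rx":0,"ry":0,"rz":0},{"dx":130,"dy":52,"dz":-66,"rx":0,"ry":0,"rz":0},{"dx":165,"dy":67,"dz":-66,"rx":0,"ry":0,"rz":0},{"dx":200,"dy":81,"dz":-66,"rx":0,"ry":0,"rz":0},{"dx":235,"dy":95,"dz":-66,"rx":0,"ry":0,"rz":0}]}}

```text
t: 28.23
eef_pos: [521.4, 26.7, 399.8]
tcp_rot: [-3.14, 0.0, 2.358]
ft_force: [1.4, -0.9, 0.4]
opening: 1.001
```

Emit:
{"name": "play_rows", "arguments": {"increments": [{"dx":35,"dy":14,"dz":0,"rx":0,"ry":0,"rz":0},{"dx":70,"dy":28,"dz":0,"rx":0,"ry":0,"rz":0},{"dx":105,"dy":42,"dz":0,"rx":0,"ry":0,"rz":0},{"dx":140,"dy":56,"dz":0,"rx":0,"ry":0,"rz":0},{"dx":175,"dy":71,"dz":0,"rx":0,"ry":0,"rz":0},{"dx":210,"dy":85,"dz":0,"rx":0,"ry":0,"rz":0},{"dx":245,"dy":100,"dz":0,"rx":0,"ry":0,"rz":0},{"dx":280,"dy":114,"dz":0,"rx":0,"ry":0,"rz":0}]}}

```text
t: 28.9
eef_pos: [402.4, 306.6, 398.7]
tcp_rot: [-3.139, 0.0, 2.358]
ft_force: [1.0, 0.1, 0.4]
opening: 0.998
```

Emit:
{"name": "play_rows", "arguments": {"increments": [{"dx":35,"dy":14,"dz":0,"rx":0,"ry":0,"rz":0},{"dx":70,"dy":28,"dz":0,"rx":0,"ry":0,"rz":0},{"dx":105,"dy":42,"dz":0,"rx":0,"ry":0,"rz":0},{"dx":135,"dy":54,"dz":0,"rx":0,"ry":0,"rz":0},{"dx":160,"dy":65,"dz":0,"rx":0,"ry":0,"rz":0},{"dx":170,"dy":70,"dz":0,"rx":0,"ry":0,"rz":0},{"dx":170,"dy":70,"dz":0,"rx":0,"ry":0,"rz":0}]}}

```text
t: 29.48
eef_pos: [330.4, 477.7, 397.2]
tcp_rot: [-3.137, 0.0, 2.361]
ft_force: [-0.3, -0.1, -0.1]
opening: 1.001
```

```bash
python3 - <<'E'
from h import *
t=snap('top','t16');s=snap('side','s16')
for n,d in (('top',t),('side',s)):
    cr=[]
    for x,y in ((653,-13),(622,-209)):
        u,v=proj(d,[[x,y,45]])[0].astype(int); w=40
        cr.append(cv2.resize(d['image'][v-w:v+w,u-w:u+w,::-1],(380,290),interpolation=cv2.INTER_CUBIC))
    if n=='top': a=np.hstack(cr)
    else: cv2.imwrite('pics/c16.png',np.vstack([a,np.hstack(cr)]))
# green top faces in side
for d in(t,s):
  print(locate(d,'green',*[int(round(q)) for q in proj(d,[[622,-209,88]])[0]],88,88,23))
  print(locate(d,'red',*[int(round(q)) for q in proj(d,[[622+48,-209,4]])[0]],4,4,55))
for nm,c,a,b in [('bear','black',(264,225),(262,205)),('sleeve','green',(411,244),(375,348))]:
  for z,d0,d,p in (('t',load('top0'),t,a),('s',load('side0'),s,b)):
    A,B=blob(d0,c,*p),blob(d,c,*p); print(nm,z,A and A[0],B and B[0])
E
```

```text
(array([ 614.97149085, -199.45251702]), np.int32(358), 210.26718091219664)
(array([ 619.96788092, -203.00576808]), np.int32(473), 1066.143107687356)
(array([ 622.67821814, -210.33418827]), np.int32(288), 331.53723268187605)
None
bear t [273.07189542 224.96078431] [273.18666667 224.86      ]
bear s [249.42936803 203.38475836] [249.39399625 203.3902439 ]
sleeve t [417.71186441 244.42372881] [412.52 243.4 ]
sleeve s [383.27320955 346.89920424] [383.44173442 346.61788618]
```

View pics/c16.png

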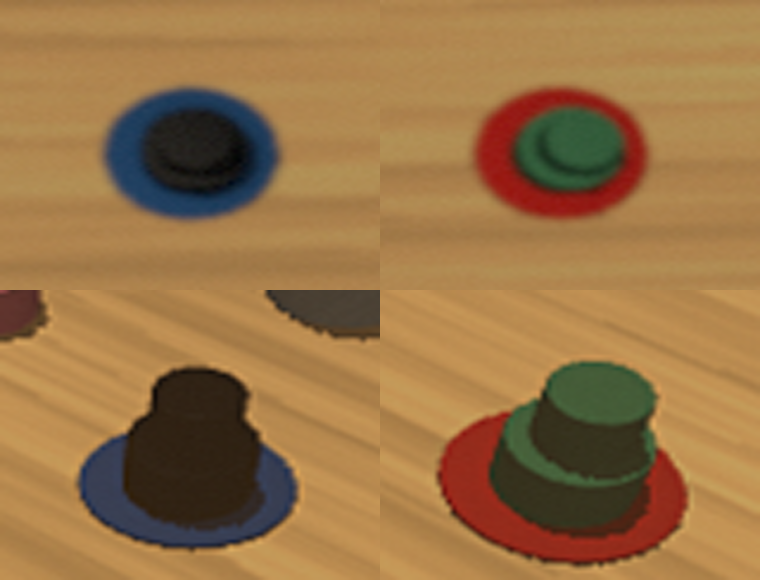

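View pics/s16.png

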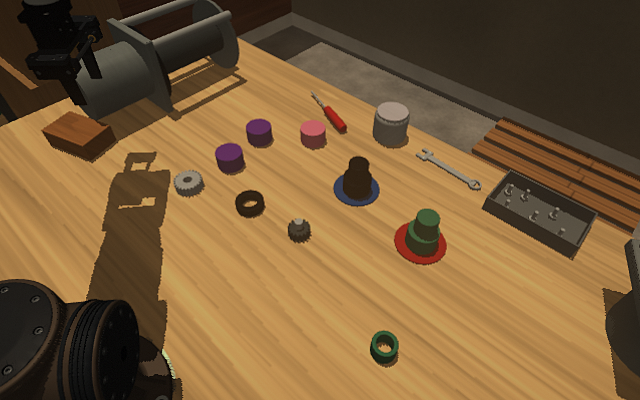

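View pics/t16.png

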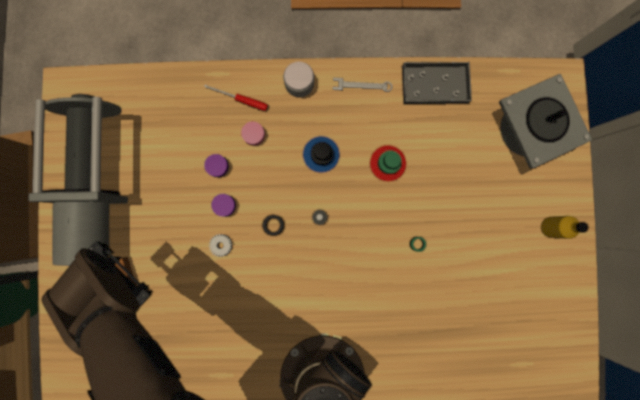

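Both stacks stand upright and centred. One more number for the black pair, then hand in.

```bash
python3 - <<'E'
from h import *
from scipy.optimize import least_squares
s=load('s16')
b=blob(s,'black',*[int(round(q)) for q in proj(s,[[653,-13,60]])[0]]); print(b)
n,l,_,_=cv2.connectedComponentsWithStats(colmask(s,'black')); 
k=l[tuple(int(round(q)) for q in proj(s,[[653,-13,60]])[0][::-1])]; m=(l==k).astype(np.uint8)
def model(p):
    o=np.zeros((400,640),np.uint8)
    for x,y,z0,z1,r in ((p[0],p[1],4,46,33),(p[2],p[3],46,88,23)): cv2.fillConvexPoly(o,np.round(hullmask(s,x,y,z0,z1,r)*16).astype(np.int32),1,shift=4)
    return o
from scipy.optimize import minimize
r=minimize(lambda p:float((model(p)!=m).sum()),[653,-13,653,-13],method='Nelder-Mead',options=dict(initial_simplex=np.array([[653,-13,653,-13],[658,-13,653,-13],[653,-8,653,-13],[653,-13,658,-13],[653,-13,653,-8]],float)))
print(r.x.round(1),r.fun,m.sum())
print(env.state()['t'],env.job_done())
E
```

```text
(array([357.44295302, 179.95397891]), np.int32(1043), array([ 343,  157,   30,   45, 1043], dtype=int32))
[649.6 -17.9 648.  -15.3] 77.0 1043
the job is handed in; nothing more can be done
29.5833 None
```

I stacked all four caps mouth-down in their pairs and handed the job in at about 29.6 s; `env.job_done()` gave no verdict. Each cap was lowered until the wrist force showed 5–10 N of contact, then released.

**Last checks against the limits:**

| Check | Measured | Limit |
|---|---|---|
| Green large from red plate centre | about 2 mm | 15 mm |
| Green small on green large (side view) | about 1 mm | 9 mm |
| Black large from blue plate centre (wrist view) | about 3 mm | 15 mm |
| Black small on black large (side-view fit) | about 3 mm | 9 mm |

**Other parts:** the bearing ring and sleeve are unmoved in the side view to within 0.3 pixel. By eye, the gear, pinion and the purple and pink look-alikes are where they were. The arm is parked clear, touching nothing.

**Checks that failed or disagreed:**
- **Wrist camera:** it read about 4 mm off the top and side cameras, consistently, so I used the other two for positions.
- **Black large cap:** the final side-view fit put it about 4 mm from where I set it, partly because shadow merged into the dark outline. That is still inside the limit.
- **Failed colour measurements:** in the final top view the green caps merged into one blob and gave a false offset. The red plate and the sleeve could not be re-measured reliably there either. I discarded all three and relied on the side and wrist views.

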